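# Rock the angle gauge on the stud of the drilling fixture to its set mark and hold it

## Task

Use the thin blade of the scraper, not your fingers, to lever up the hinged metal hood of the drilling fixture and throw it right over so that it stays open, then lay the scraper back down on the bench. Take the angle gauge by its upright handle, set it down level with the notch in its foot on the round stud, with the foot bar across the stud, and then rock it on the stud until its swinging pointer settles in line with the mark on the dial's rim. Finish while still holding it there, resting on the stud with the pointer at rest on the mark, so that it can be clamped; do not let go, and leave the other things on the bench alone.

Things in the scene. Friction and masses are not known exactly. Their poses are not given: they have to be found in the camera images.
- fixture: Drilling fixture, 0.63 to 0.68 m ahead of the robot, fixed to the bench: grey plate 110 x 110 mm, 44 mm high, under a bare metal hood. Origin: centre of its underside, on the bench; z up; x points from its front (the side towards the robot, with the slot) to the hinge side; its y runs left.
- cover: Bare metal hood of the fixture (0.2 kg), hides the stud; 100 mm (x) by 104 mm (y), top 90 mm above the bench. Origin: on its hinge line, which runs along the fixture's y, 50 mm behind (x) the fixture's centre, 44 mm above the bench. Axes like the fixture's when shut; the tilt of its z is the opening: 0 shut, stop at 2.55 rad. Damped hinge, no spring: it falls shut below about 1.1 rad, open beyond.
- cover_edge (a point): Middle of the lower edge of the hood's front wall (3 mm sheet), 98.5 mm before the hinge and 12 mm above it when shut. Below it is a slot 12 mm high (44 to 56 mm above the bench), about 98 mm wide, open towards the robot, for the blade; the stud begins 32 mm behind the edge. Lifting here takes 1 to 2 N.
- stud: Steel stud under the hood, fixed on the middle of the fixture's plate: 36 mm long along the fixture's x, 18 mm wide, with a half-round crown of radius 10 mm. The crown's highest line is 80 mm above the bench. Origin: at its foot, on the plate. Axes like the fixture's.
- stud_axis (a point): On the axis of the stud's round crown, mid-length, 70 mm above the bench (10 mm below the crown). Axes like the fixture's: the gauge rocks about x here.
- scraper: Scraper (90 g), lying flat: wooden handle 80 x 22 x 18 mm with a steel blade 70 mm long, 24 mm wide, 3 mm thick standing straight out of it along its x. Origin: under the middle of the handle; x towards the blade's tip, z up.
- scraper_grip (a point): Centre of the scraper's handle, 9 mm above its underside; grasp it here across its 22 mm width (y).
- scraper_tip (a point): Middle of the blade's end, 110 mm ahead of the handle's centre (x), at mid-thickness, 8.5 mm above the handle's underside.
- gauge: Pendulum angle gauge, 0.4 to 0.7 kg: steel foot bar 110 (y) x 40 (x) x 20 mm high, an upright round dial (84 mm across, 10 mm thick, centre 64 mm above the foot's underside), a black upright handle on top. Origin: centre of the foot's underside; x points out of the white face, away from the robot; z up. A notch 14 mm wide (y), 8 mm deep, runs along x through the middle of the underside.
- gauge_grip (a point): Middle of the gauge's handle, 127 mm above the foot's underside. The handle is 18 mm thick (y), 24 mm (x), and spans 106 to 148 mm above the underside; grasp from above. Axes like the gauge's.
- gauge_seat (a point): Point of the gauge that lies on the axis of the stud's crown when the notch is seated: 7.1 mm below the middle of the foot's underside, whatever the rocking angle. Axes like the gauge's.
- pointer (a joint): Angle (rad) of the swinging pointer on the dial, about the gauge's x: a free pendulum, pivoted at the dial's centre, that hangs plumb, so it reads minus the gauge's lean about its own x. 0 with the gauge upright; positive when the tip is on the gauge's +y side. It swings three or four times a second and takes about 1.5 s to come to rest.
- pointer_tip (a point): Lower tip of the black needle on the white face, 34 mm from the dial's centre. z runs along the needle, from the tip to the pivot.
- mark (a joint): Angle (rad) of the mark, a small dark steel tab on the lower rim of the dial, in the same sense as the pointer; 0.15 to 0.40 to the +y side. It stays where it is set, so the gauge must lean by minus this angle about its x.
- mark_tip (a point): Inner tip of the mark, at the pointer tip's distance of 34 mm from the dial's centre. z towards the dial's centre.
- spanner: Bystander: steel spanner 140 mm long; origin under its middle.
- collar: Bystander: steel collar 44 mm across, 16 mm high; origin under its centre.
- barend: Bystander: steel round bar end 34 mm across, 55 mm high; origin under its centre.
- nut: Bystander: brass spacer disc 32 mm across, 14 mm high; origin under its centre.
- offcut: Bystander: wooden offcut 90 x 50 x 40 mm; origin under its centre.
- oiler: Bystander: white bottle 56 mm across, 130 mm high; origin under its centre.
- vblock: Bystander: steel block 50 x 40 x 35 mm with a groove in its top; origin under its centre.
Mind the look-alikes: they are no part of the job. What is meant by the gauge is not brown, and is the smaller of those in its own colour. Of the things that look like the scraper, take the one that is nearest to the robot's base at the start.

How it is judged:
By the outcome, as a careful person would: the job done as asked, in the order asked, and still so for the second after the job is handed in, while the arm keeps its last pose, push and grip.
It also fails if it takes over 72 s, if anything falls off the work surface, if the arm or the gripper's body presses on something with over 40 N, if the wrist force passes 120 N, or if a joint passes its speed limit or range.

## Robot

A 6-joint arm with a two-finger parallel gripper is mounted at the origin on the work surface. World frame = base frame: x ahead of the robot, y to its left, z up, the work surface at z = 0. Lengths are in mm, angles in rad, forces in N, time in s.
With the tool pointing down it reaches from about 375 to 750 mm from the base axis. Payload 9 kg.
Tool frame: the origin (TCP) lies midway between the tips of the shut fingers; the grasp point (between the pads) lies 19 mm behind it; z points along the fingers, y is the direction in which the jaws open and shut (so a half turn about z gives the same grasp; the last joint's range is limited). The gripper opens to 85 mm and grips with 20 to 120 N. Pads are 22 mm wide; open, the fingers measure 114 mm over their backs; the gripper's body (76 mm by 85 mm) begins 54 mm behind the grasp point. The pads swing forward as they close: fully open they stand 13 mm farther back than shut.
Start: joints at [1.059, 0.104, 0.097, 1.564, 0, 1.353], TCP at [173.761, 574.324, 195.231] pointing down, gripper open.
Joint ranges: [-2.99, 2.99], [-0.84, 1.86], [-1.1, 1.16], [-1.84, 2.11], [-1.51, 1.56], [-3.14, 3.14]. Speed limits (rad/s): [2.22, 2.22, 2.57, 3.14, 3.14, 3.14].

## Interface

Orientations are given as a unit quaternion [x, y, z, w].
In Python, from workcell import * gives the robot as it stands.
- The arm moves only by the shell command python3 -m jog 'ROWS' [FORCE]. ROWS is JSON, a list of rows, each a list of 3 entries, a list of its own where there are three numbers: the shift along the tool's x, y, z in mm, then the turn, a rotation vector about the tool's x, y, z in degrees, then the finger opening in mm, from 0 to 85.4. A call has 1 to 5 rows; each row shifts and turns the commanded pose from where the row before left it, along the tool's axes as they then stand; what a row does not reach is not made up. A row lasts 1/10 s, in which the tool goes at most 50 mm and 8.59 degrees, less where a joint would pass 70% of its speed; a pose out of reach is approached as far as the arm can. A call is refused whole if a number of a shift passes 50 or a number of a turn 8.59, either way. A call with a gripper value outside its range is refused whole. The fingers move at their own pace and stop on an object; FORCE is the grip in N (left out, the last holds). Time passes only in rows, so rows that do not move let the fingers close. It gives the time, the measured TCP pose, the force and the opening at its end, in the units of the state.
- observe(): the state, without advancing time (a new reading comes with each control period).
- snapshot(name): name is "side" or "top" or "wrist"; returns the picture (420x560x3 uint8, red, green, blue); there is no depth.
- get_calibration(name): a dict with "vfov" (degrees; the focal length in pixels is half the picture's height over the tangent of half this angle, whatever the lens; pixels are square), "cx", "cy" (the principal point, pixels), "eye" and "rotation" of the camera in the world. Camera axes: x right, y down, z forward; pixel columns grow to the right and rows downward; lengths in mm; the calibration is good to about 2 mm. A picture is of the moment at which its call begins: read the wrist's pose just before it. get_calibration takes no time and is no camera call; for the wrist camera it gives the pose at the moment of the call.
- finish_job(): hands the job in, once; it reports no verdict.
The state is a dict: "clock": time; "joint_positions": joint angles; "joint_velocities": joint speeds; "joint_efforts": joint torques, N m; "tcp_pos": TCP position; "tcp_rot": TCP orientation; "wrist_force": force on the tool from outside, world axes, zero at the start; "torque": the same for the moment, N m; "finger_gap": opening from 0.0 (shut) to 1.0 (fully open).
Only numpy, scipy, OpenCV 4.12 (cv2) and the standard library are available. Lean on these libraries where they do the work, as an engineer would, in place of code of your own. Each camera call takes 0.05 s, during which the arm holds its last target. There are 200 camera calls.

## Working session

There is one attempt and no reset: what is moved stays moved. The work goes in short steps, Python scripts to look and compute and a shell command to move; the robot and the scene stay as the last step left them, time stands still between calls to the robot, and variables do not carry over. Pictures are saved under pics/ and viewed, about 8 in all and at most 12, crops included, and the job is handed in when it is done.

```bash
ls; mkdir -p pics
python3 - <<'E'
from workcell import *
import cv2,json
s=observe();print(s)
for n in("top","side"):
    im=snapshot(n);cv2.imwrite(f"pics/{n}0.png",cv2.resize(im[:,:,::-1],None,fx=1.42,fy=1.42,interpolation=cv2.INTER_CUBIC));cv2.imwrite(f"pics/raw_{n}0.png",im[:,:,::-1])
    print(n,get_calibration(n))
print(get_calibration("wrist"))
E
```

```text
pics
{'clock': 0.0, 'joint_positions': array([ 1.05928970e+00,  1.04671097e-01,  9.64569892e-02,  1.56390238e+00,
       -3.96584518e-06,  1.35309546e+00]), 'joint_velocities': array([0.00027288, 0.0010379 , 0.00147866, 0.0002305 , 0.00050625,
       0.00080581]), 'joint_efforts': array([ 3.03942128e-03, -5.56930733e+01,  5.03648508e+01,  1.68882357e-02,
       -1.21100834e-04,  1.39354657e-05]), 'tcp_pos': array([173.55862616, 573.9489099 , 194.43211451]), 'tcp_rot': array([ 1.46375045e-01,  9.89228947e-01, -6.17398904e-04, -2.33518975e-04]), 'wrist_force': array([0.63306126, 0.773323  , 0.15482655]), 'torque': array([-0.00426788,  0.04838218,  0.02457605]), 'finger_gap': 1.0011770092585943}
top {'vfov': 45.00774598003418, 'cx': 288.54660305464375, 'cy': 205.22238835859648, 'eye': array([ 223.26804919,    8.51090509, 1583.82798848]), 'rotation': array([-0.67773946,  0.72776813, -0.07691239,  0.07146507])}
side {'vfov': 57.30729578797686, 'cx': 278.7343253028751, 'cy': 206.68422990684766, 'eye': array([ 149.30181722, -629.95004774,  735.37438694]), 'rotation': array([ 0.87251717, -0.24555781,  0.11722054, -0.40580106])}
{'vfov': 66.30529326216256, 'cx': 277.82161346326905, 'cy': 210.62141592728082, 'eye': array([105.21461583, 594.38431088, 372.94832045]), 'rotation': array([0.79479406, 0.59000705, 0.08423663, 0.11444771])}
```

View pics/top0.png

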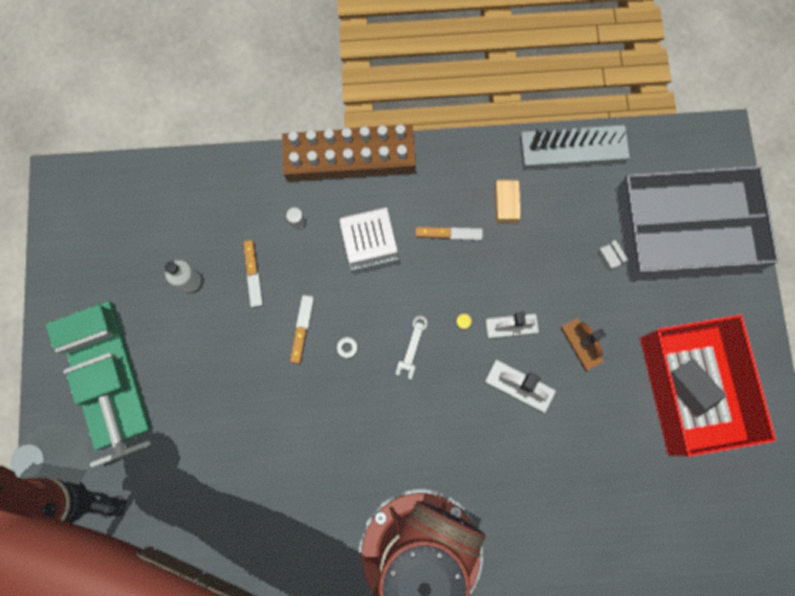

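View pics/side0.png

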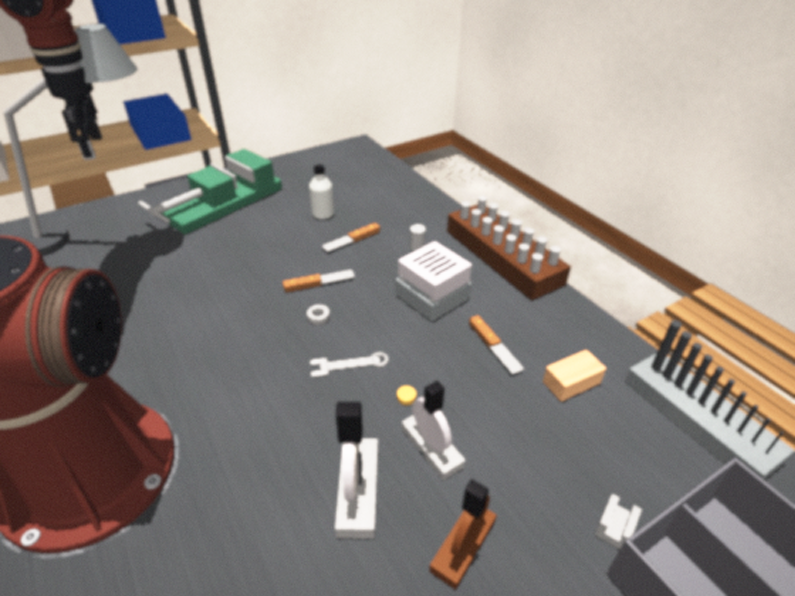

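The top view shows, in 1.42x pixels: the target scraper near (300,330), the nearest of the three to the base, with its blade pointing forward. The fixture is at (370,240). The small white gauge is at (512,325), and the large white and brown ones are decoys. The side view confirms this, with the gauge near (430,430).

```bash
cat > h.py <<'E'
import numpy as np,cv2
from scipy.spatial.transform import Rotation as R
from workcell import *
def cam(n,c=None):
    c=c or get_calibration(n); f=210/np.tan(np.radians(c["vfov"])/2)
    return c["eye"],R.from_quat(c["rotation"]).as_matrix(),f,c["cx"],c["cy"]
def p2w(C,u,v,z):
    e,M,f,cx,cy=C; d=M@np.array([(u-cx)/f,(v-cy)/f,1]); return e+d*(z-e[2])/d[2]
def proj(C,P):
    e,M,f,cx,cy=C; q=(np.atleast_2d(P)-e)@M; return np.c_[cx+f*q[:,0]/q[:,2],cy+f*q[:,1]/q[:,2]]
def save(n,im,s=1,crop=None):
    im=im[:,:,::-1]
    if crop: x0,y0,x1,y1=crop; im=im[y0:y1,x0:x1]
    cv2.imwrite(f"pics/{n}.png",cv2.resize(im,None,fx=s,fy=s,interpolation=cv2.INTER_CUBIC))
def jac(s): return R.from_quat(s["tcp_rot"]).as_matrix()
E
python3 - <<'E'
from h import *
C=cam("top");k=795/560
for n,u,v,z in [("scr handle end",296,362,18),("scr junction",300,329,18),("scr tip",307,297,10),("fix",370,237,90),("fix corner1",339,220,90),("fc2",387,210,90),("fc3",398,256,90),("fc4",349,265,90),("gauge handle",519,319,148),("foot l",488,330,20),("foot r",537,325,20),("nut",464,321,14),("collar",347,347,16),("spanner",411,347,5),("base",425,590,0),("offcut",508,200,40),("bigg",530,383,150),("brown",598,337,140),("scr2",253,270,10),("scr3",450,233,10),("oiler",182,275,60)]:
    print(n,p2w(C,u/k,v/k,z).round(0))
s=observe();print(jac(s).round(3)); e,M,*_=cam("wrist");print("cam in tool",jac(s).T@(e-s["tcp_pos"]),(jac(s).T@M).round(3))
E
```

```text
scr handle end [417. 243.  18.]
scr junction [489. 231.  18.]
scr tip [562. 214.  10.]
fix [667.  62.  90.]
fix corner1 [710. 127.  90.]
fc2 [725.  22.  90.]
fc3 [621.   5.  90.]
fc4 [608. 111.  90.]
gauge handle [ 456. -230.  148.]
foot l [ 457. -181.   20.]
foot r [ 461. -290.   20.]
nut [ 482. -131.   14.]
collar [443. 130.  16.]
spanner [434. -10.   5.]
base [-71.  -3.   0.]
offcut [ 746. -252.   40.]
bigg [ 326. -239.  150.]
brown [ 409. -387.  140.]
scr2 [632. 332.  10.]
scr3 [ 687. -117.   10.]
oiler [619. 476.  60.]
[[-0.957  0.29  -0.001]
 [ 0.29   0.957 -0.001]
 [ 0.    -0.001 -1.   ]]
cam in tool [  71.40330999   -0.48582098 -178.39844973] [[ 0.    -0.96  -0.282]
 [ 1.     0.    -0.   ]
 [ 0.    -0.282  0.96 ]]
```

```bash
python3 -m jog '[[[-36.5,-24.2,4.5],[0,0,0],85],[[-36.5,-24.2,4.5],[0,0,0],85],[[-36.5,-24.2,4.5],[0,0,0],85],[[-36.5,-24.2,4.5],[0,0,0],85],[[-36.5,-24.2,4.5],[0,0,0],85]]' 80 >/dev/null; python3 -m jog '[[[-36.5,-24.2,4.5],[0,0,0],60],[[-36.5,-24.2,4.5],[0,0,0],60],[[-36.5,-24.2,4.5],[0,0,0],60],[[-36.5,-24.2,4.5],[0,0,0],60],[[-36.5,-24.2,4.5],[0,0,0],60]]' >/dev/null;  python3 -m jog '[[[0,0,0],[0,0,-5.6],60],[[0,0,0],[0,0,0],60],[[0,0,0],[0,0,0],60]]'
python3 - <<'E'
from h import *
c=get_calibration("wrist");im=snapshot("wrist");save("w1",im,1.42);import pickle;pickle.dump(c,open("w1.pkl","wb"))
s=observe();print(s["joint_positions"].round(3),jac(s).round(3),s["wrist_force"])
# orange handle via HSV
h=cv2.cvtColor(im,cv2.COLOR_RGB2HSV);m=cv2.inRange(h,(8,120,80),(22,255,255))
n,l,st,ce=cv2.connectedComponentsWithStats(m);C=cam("wrist",c)
for i in range(1,n):
    if st[i,4]>300:
        r=cv2.minAreaRect(cv2.findContours((l==i).astype(np.uint8),0,2)[0][0])
        print(st[i],ce[i],p2w(C,*ce[i],18).round(1),[p2w(C,*q,18).round(1)[:2] for q in cv2.boxPoints(r)])
E
```

```text
clock: 1.4
tcp_pos: [452.7, 237.2, 150.0]
tcp_rot: [0.099, 0.995, 0.0, -0.0]
wrist_force: [-0.4, 0.1, -0.1]
finger_gap: 0.702
[ 0.227 -0.173 -0.255  1.488  0.     0.424] [[-0.981  0.196 -0.   ]
 [ 0.196  0.981  0.   ]
 [ 0.     0.    -1.   ]] [0.50267266 0.1545342  0.70244153]
[ 267  153   24   78 1556] [277.53856041 190.79755784] [451.7 236.6  18. ] [array([489.5, 216.8]), array([413.4, 235.2]), array([418.2, 255.7]), array([494.7, 238.8])]
```

View pics/w1.png

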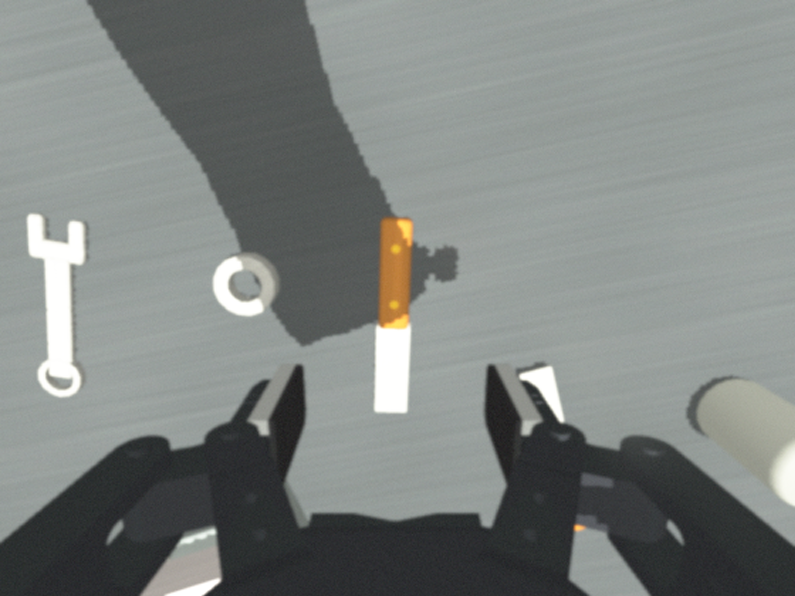

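```bash
python3 -m jog '[[[-1,0,40],[0,0,1.8],60],[[0,0,40],[0,0,0],60],[[0,0,35],[0,0,0],60],[[0,0,22],[0,0,0],60],[[0,0,8],[0,0,0],60]]' 80; python3 -m jog '[[[0,0,0],[0,0,0],60],[[0,0,0],[0,0,0],10],[[0,0,0],[0,0,0],10],[[0,0,0],[0,0,0],10],[[0,0,0],[0,0,0],10]]' 80;python3 -m jog '[[[0,0,0],[0,0,0],10],[[0,0,0],[0,0,0],10]]' 80
```

```text
clock: 1.95
tcp_pos: [451.6, 237.2, 2.7]
tcp_rot: [0.113, 0.994, -0.001, -0.002]
wrist_force: [-0.3, -0.2, 0.1]
finger_gap: 0.704
clock: 2.45
tcp_pos: [454.6, 236.9, 6.0]
tcp_rot: [0.114, 0.994, 0.0, 0.001]
wrist_force: [0.1, 0.2, -0.5]
finger_gap: 0.124
clock: 2.65
tcp_pos: [454.1, 236.8, 5.4]
tcp_rot: [0.114, 0.994, 0.0, 0.0]
wrist_force: [-0.1, 0.2, -0.5]
finger_gap: 0.117
```

Run:
```python
from h import *
im=snapshot("wrist");save("w2",im,1.42)
```

```text
(no output)
```

View pics/w2.png

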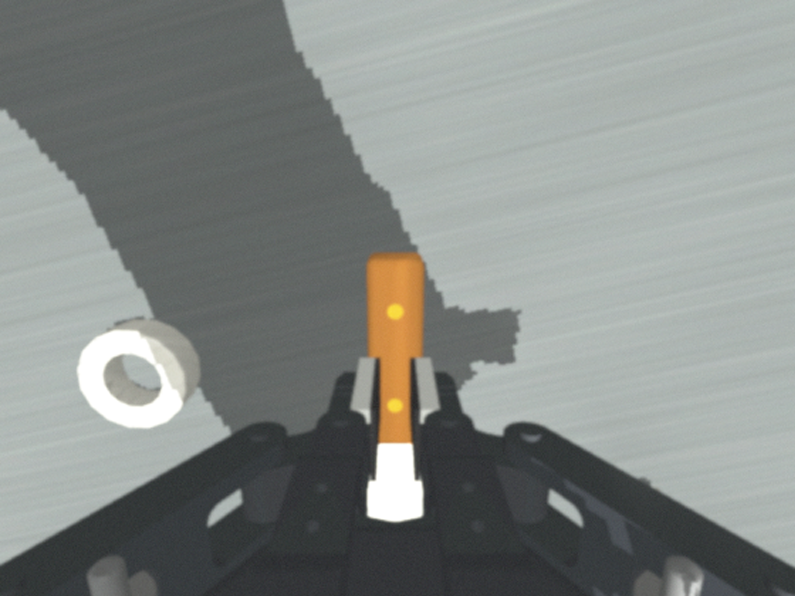

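The handle, at (396,350), sits between the pads, but the gap only matches the commanded 10 mm. I'll command it fully shut to see whether the handle is really held.

```bash
python3 -m jog '[[[0,0,0],[0,0,0],0],[[0,0,0],[0,0,0],0],[[0,0,0],[0,0,0],0]]' 80; python3 -m jog '[[[0,0,-12],[0,0,0],0],[[0,0,-20],[0,0,0],0],[[0,0,-20],[0,0,0],0],[[0,0,-20],[0,0,0],0],[[0,0,0],[0,0,0],0]]' ;python3 - <<'E'
from h import *
im=snapshot("wrist");save("w3",im,1.2)
E
```

```text
clock: 3.0
tcp_pos: [454.0, 236.8, 5.2]
tcp_rot: [0.114, 0.994, 0.0, -0.0]
wrist_force: [-0.1, 0.1, -0.3]
finger_gap: 0.001
clock: 3.5
tcp_pos: [456.1, 237.3, 81.0]
tcp_rot: [0.113, 0.994, 0.001, 0.002]
wrist_force: [1.1, 0.8, 0.1]
finger_gap: 0.001
```

View pics/w3.png

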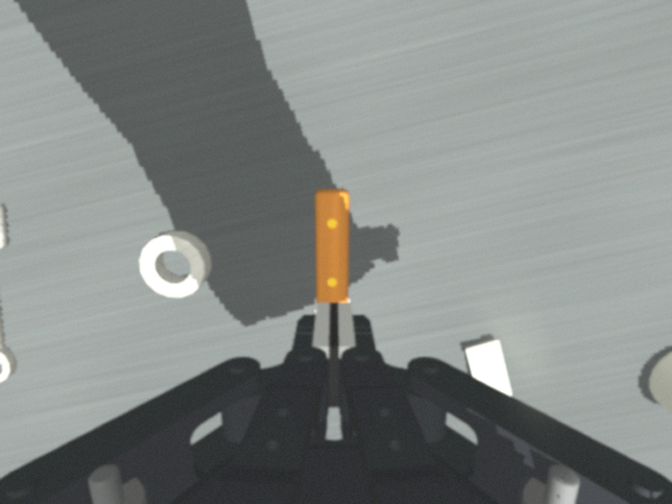

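The pads closed above the handle without touching it. The apparent size of the handle also suggests the tool is higher than the reading. I'll go lower, open, watching the force.

```bash
python3 -m jog '[[[0,0,-10],[0,0,0],60],[[0,0,0],[0,0,0],60],[[0,0,0],[0,0,0],60],[[0,0,0],[0,0,0],60],[[0,0,0],[0,0,0],60]]' |grep -v rot; python3 -m jog '[[[0,0,35],[0,0,0],60],[[0,0,30],[0,0,0],60],[[0,0,20],[0,0,0],60],[[0,0,0],[0,0,0],60]]'|grep -v rot; python3 -m jog '[[[0,0,2],[0,0,0],60],[[0,0,2],[0,0,0],60],[[0,0,0],[0,0,0],60]]'|grep -v rot;python3 -m jog '[[[0,0,2],[0,0,0],60],[[0,0,0],[0,0,0],60]]'|grep -v rot
python3 - <<'E'
from h import *
s=observe();print(s["joint_positions"].round(3),s["joint_efforts"].round(2))
im=snapshot("side");save("s1",im,3,(180,130,400,310))
E
```

```text
clock: 4.05
tcp_pos: [453.7, 236.7, 86.7]
wrist_force: [0.2, -0.3, -0.4]
finger_gap: 0.703
clock: 4.45
tcp_pos: [451.3, 236.2, -1.0]
wrist_force: [-0.9, -0.6, 0.0]
finger_gap: 0.703
clock: 4.75
tcp_pos: [454.8, 237.0, -0.8]
wrist_force: [0.0, -0.2, -0.8]
finger_gap: 0.704
clock: 4.95
tcp_pos: [454.2, 236.9, -3.5]
wrist_force: [-0.1, 0.0, 0.5]
finger_gap: 0.7
[ 0.225 -0.102 -0.472  1.199  0.     0.452] [-3.000e-02 -4.351e+01  4.876e+01 -1.200e-01 -0.000e+00 -0.000e+00]
```

View pics/s1.png

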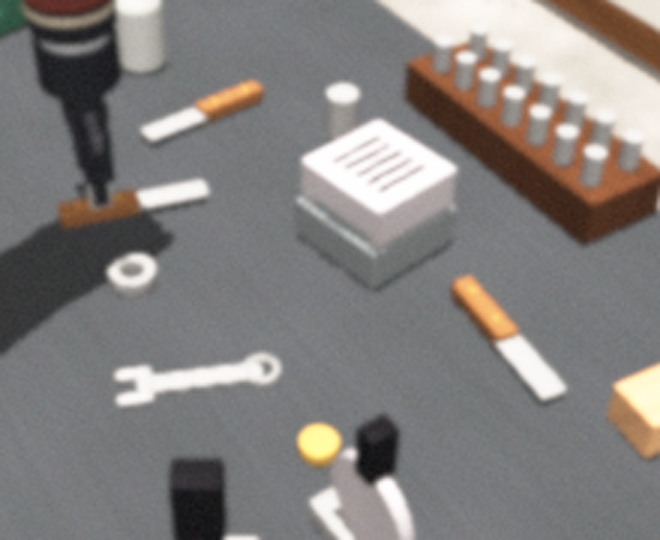

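The near fingertip shows at crop pixel (100,207), on the handle's upper edge. I'll work out its height from the side camera.

Run:
```python
from h import *
C=cam("side");s=observe();print(s["tcp_pos"],s["finger_gap"]);J=jac(s)
for z in (-10,0,10,20,30): 
    P=np.array([454,237,z])-J[:,1]*30; Q=np.array([454,237,z])-J[:,1]*40
    print(z,((proj(C,[P,Q])-[180,130])*3).round(0).tolist())
# handle ends on bench for reference
print(((proj(C,[[415,246,0],[415,246,18],[493,228,18],[560,212,9]])-[180,130])*3).round(0).tolist())
```

```text
[454.17380178 236.85781049  -3.55731502] 0.7050465397891466
-10 [[106.0, 241.0], [108.0, 247.0]]
0 [[105.0, 233.0], [107.0, 239.0]]
10 [[104.0, 225.0], [106.0, 232.0]]
20 [[103.0, 217.0], [105.0, 224.0]]
30 [[102.0, 209.0], [104.0, 216.0]]
[[59.0, 223.0], [57.0, 209.0], [137.0, 193.0], [204.0, 187.0]]
```

The true fingertips are about 30 mm above the bench while the TCP reads -3.5, so the TCP reading is off in z. I'll creep down to contact.

```bash
python3 -m jog '[[[0,0,5],[0,0,0],60],[[0,0,5],[0,0,0],60],[[0,0,0],[0,0,0],60]]'|grep -v rot; python3 -m jog '[[[0,0,2],[0,0,0],60],[[0,0,2],[0,0,0],60],[[0,0,0],[0,0,0],60]]'|grep -v rot;python3 - <<'E'
from h import *
im=snapshot("side");save("s2",im,4,(180,150,280,220))
im=snapshot("wrist");save("w4",im,1)
a=cv2.imread("pics/s2.png");b=cv2.imread("pics/w4.png");h=max(a.shape[0],b.shape[0]);o=np.zeros((a.shape[0]+b.shape[0],560,3),np.uint8);o[:280,:400]=a;o[280:,:]=b;cv2.imwrite("pics/m4.png",cv2.resize(o,None,fx=.85,fy=.85))
E
```

```text
clock: 5.3
tcp_pos: [453.3, 236.6, -14.9]
wrist_force: [-0.8, -0.2, -0.2]
finger_gap: 0.703
clock: 5.6
tcp_pos: [453.8, 236.8, -18.1]
wrist_force: [-0.0, 0.2, -0.3]
finger_gap: 0.701
```

View pics/m4.png

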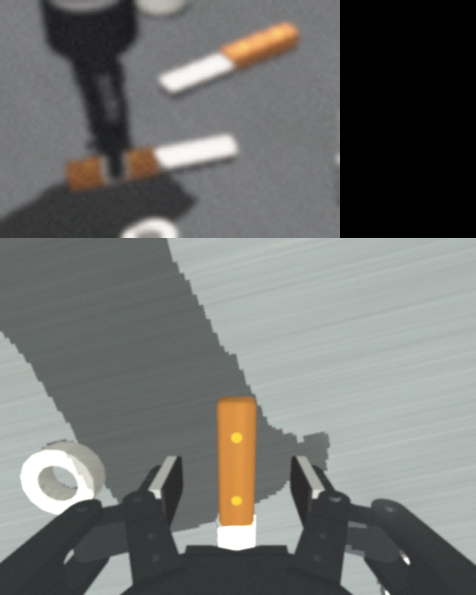

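The side inset shows the fingertip about 16 mm above the bench, and the handle is centred between the pads in the wrist view. I'll go 5 mm lower and close.

```bash
python3 -m jog '[[[0,0,3],[0,0,0],60],[[0,0,2],[0,0,0],60],[[0,0,0],[0,0,0],60]]'|grep -v rot; python3 -m jog '[[[0,0,0],[0,0,0],26],[[0,0,0],[0,0,0],26],[[0,0,0],[0,0,0],26]]'|grep -v rot;python3 -m jog '[[[0,0,0],[0,0,0],5],[[0,0,0],[0,0,0],5],[[0,0,0],[0,0,0],5]]' 60|grep -v rot
```

```text
clock: 6.0
tcp_pos: [453.7, 236.7, -23.2]
wrist_force: [0.3, -0.1, -0.5]
finger_gap: 0.7
clock: 6.3
tcp_pos: [454.1, 236.9, -22.7]
wrist_force: [0.3, 0.6, -0.6]
finger_gap: 0.301
clock: 6.6
tcp_pos: [454.3, 236.9, -22.4]
wrist_force: [-2.7, -0.5, 5.6]
finger_gap: 0.23
```

```bash
python3 -m jog '[[[0,0,0],[0,0,0],0],[[0,0,-5],[0,0,0],0],[[0,0,-20],[0,0,0],0],[[0,0,-30],[0,0,0],0],[[0,0,-40],[0,0,0],0]]' 110|grep -v rot; python3 -m jog '[[[0,0,0],[0,0,0],0]]'|grep -v rot
python3 - <<'E'
from h import *
from scipy.optimize import least_squares
im=cv2.imread("pics/raw_top0.png");g=im.min(2)
roi=g[130:200,225:300]; print(np.percentile(roi,[10,50,90]))
m=(roi>190).astype(np.uint8); m=cv2.morphologyEx(m,cv2.MORPH_CLOSE,np.ones((7,7)))
c=max(cv2.findContours(m,0,1)[0],key=cv2.contourArea); r=cv2.minAreaRect(c);T=cv2.boxPoints(r)+[225,130]
print(r,T.round(1).tolist())
S=np.array([[302,163],[378,120],[456,170],[381,213]])/3+[180,130]
Ct,Cs=cam("top"),cam("side")
def corners(p,z=90):
    a=p[2];M=np.array([[np.cos(a),-np.sin(a)],[np.sin(a),np.cos(a)]])
    q=np.array([[-50,52],[50,52],[50,-52],[-50,-52]])@M.T+p[:2];return np.c_[q,[z]*4]
def near(A,B): return np.concatenate([B[np.argmin(((B-a)**2).sum(1))]-a for a in A])
for name,f in [("top",lambda p:near(proj(Ct,corners(p)),T)),("side",lambda p:near(proj(Cs,corners(p)),S)),("both",lambda p:np.r_[near(proj(Ct,corners(p)),T),near(proj(Cs,corners(p)),S)])]:
    o=least_squares(f,[666,66,.14]);print(name,o.x.round(3),o.fun.round(1))
im=snapshot("side");save("s3",im,3,(190,130,340,230));im2=snapshot("top");save("t3",im2,3,(190,130,340,230))
a=np.vstack([cv2.imread("pics/s3.png"),cv2.imread("pics/t3.png")]);cv2.imwrite("pics/m5.png",a)
s=observe();print(s["tcp_pos"],s["finger_gap"])
E
```

```text
clock: 7.1
tcp_pos: [452.3, 236.4, 71.5]
wrist_force: [-0.1, -0.1, -0.7]
finger_gap: 0.197
clock: 7.2
tcp_pos: [457.1, 237.5, 77.7]
wrist_force: [1.2, -0.1, 0.5]
finger_gap: 0.199
[104. 108. 234.]
((33.78651809692383, 35.24156951904297), (31.70519256591797, 34.40350341796875), 77.00537872314453) [[238.5, 153.7], [272.0, 145.9], [279.1, 176.8], [245.6, 184.6]]
top [6.73201e+02 6.75220e+01 1.62000e-01] [-0.1  0.2 -0.3 -0.   0.3 -0.3  0.1  0.1]
side [6.69894e+02 6.28340e+01 1.81000e-01] [ 0.   0.5  0.2 -0.4 -0.2  0.3  0.1 -0.4]
both [6.72195e+02 6.60670e+01 1.71000e-01] [-0.8 -0.2 -0.7 -0.5 -0.  -0.5 -0.5  0.  -0.1  1.5 -0.1  0.4 -0.2  1.
  0.3  0.6]
[454.71634774 236.96289504  72.97928709] 0.20575633255223552
```

View pics/m5.png

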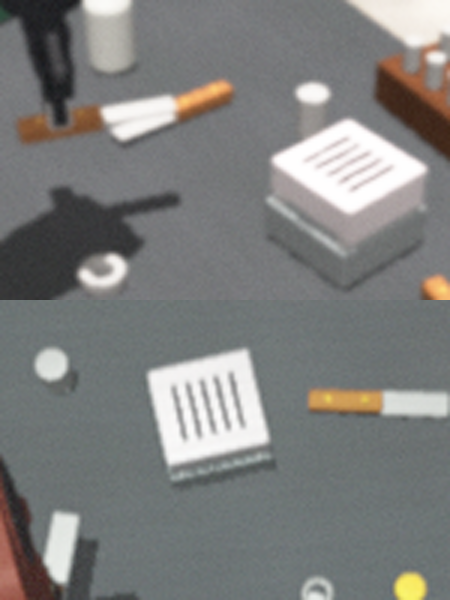

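The scraper is held and lifted. In the top inset its blade end is at crop (66,214), and in the side inset at about (176,103). I'll triangulate the tip from these.

```bash
cat >> h.py <<'E'
def tri(obs):
    A=np.zeros((3,3));b=np.zeros(3)
    for C,u,v in obs:
        e,M,f,cx,cy=C;d=M@np.array([(u-cx)/f,(v-cy)/f,1]);d/=np.linalg.norm(d);P=np.eye(3)-np.outer(d,d);A+=P;b+=P@e
    x=np.linalg.solve(A,b);return x,[ (proj(C,x)[0]-[u,v]).round(1) for C,u,v in obs]
E
python3 - <<'E'
from h import *
s=observe();J=jac(s);Ct,Cs=cam("top"),cam("side")
x,r=tri([(Ct,190+66/3,130+214/3),(Cs,190+176/3,130+103/3)]);print(x.round(1),r)
print("tip-tcp in tool",(J.T@(x-s["tcp_pos"])).round(1)); print(J.round(3),s["tcp_pos"].round(1))
# fixture roof check of z-bias between cams
print(tri([(Ct,238.5,153.7),(Cs,S0:=190+350/3,130+120/3)]) if 0 else "")
E
```

```text
[566.5 212.  109.5] [array([ 0.1, -0.4]), array([-0.4,  0.1])]
tip-tcp in tool [-114.6    0.9  -36.4]
[[-0.974  0.226  0.002]
 [ 0.226  0.974  0.   ]
 [-0.002  0.001 -1.   ]] [454.7 237.   73. ]
```

```bash
python3 -m jog '[[[-13.7,-38.7,11.2],[0,0,0],0],[[-13.7,-38.7,11.2],[0,0,0],0],[[-13.7,-38.7,11.2],[0,0,0],0],[[-13.7,-38.7,11.2],[0,0,0],0],[[-13.7,-38.7,11.2],[0,0,0],0]]'|grep -v rot; python3 -m jog '[[[0,0,0],[0,0,-7.6],0],[[0,0,0],[0,0,-7.6],0],[[0,0,0],[0,0,-7.6],0],[[0,0,0],[0,0,0],0],[[0,0,0],[0,0,0],0]]'
python3 - <<'E'
from h import *
s=observe();print(s["joint_positions"].round(2))
a=snapshot("side");b=snapshot("top");save("raw_s4",a);save("raw_t4",b)
save("a",a,4,(200,140,350,240));save("b",b,4,(200,130,350,220));cv2.imwrite("pics/m6.png",np.vstack([cv2.imread("pics/a.png"),cv2.imread("pics/b.png")])[:760])
C=cam("side");F=np.array([672,66,0]);u=np.array([.986,.167,0]);w=np.array([-.167,.986,0])
for P in (F-48.5*u+[0,0,56],F-55*u+[0,0,44],F-55*u-55*w+[0,0,44],s["tcp_pos"]+112*u+[0,0,33]): print(((proj(C,P)[0]-[200,140])*4).round(0))
E
```

```text
clock: 7.8
tcp_pos: [475.8, 31.5, 14.1]
wrist_force: [0.6, 0.1, -0.7]
finger_gap: 0.2
clock: 8.3
tcp_pos: [476.3, 33.0, 15.1]
tcp_rot: [-0.083, 0.997, 0.0, -0.001]
wrist_force: [0.2, 0.4, -0.8]
finger_gap: 0.201
[-0.21 -0.23 -0.55  1.25  0.   -0.37]
[373. 243.]
[366. 260.]
[421. 299.]
[332. 275.]
```

View pics/m6.png

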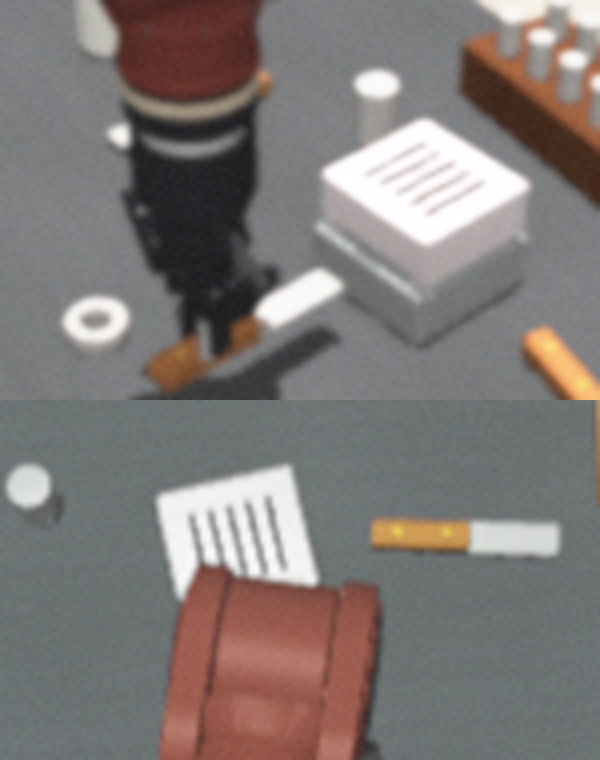

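The side inset shows the tip at (333,278) against a predicted (332,275). The plate corner is at (422,300), as predicted, so the fixture pose is good and the tip is about 46 mm up. I'll raise it 4 mm and insert.

```bash
python3 -m jog '[[[0,0,-4],[0,0,0],0],[[-18,0,0],[0,0,0],0],[[-18,0,0],[0,0,0],0],[[0,0,0],[0,0,0],0]]'|grep -v rot; python3 -m jog '[[[-6,0,0],[0,0,0],0],[[-6,0,0],[0,0,0],0],[[0,0,0],[0,0,0],0]]'|grep -v rot
```

```text
clock: 8.8
tcp_pos: [514.2, 39.0, 20.6]
wrist_force: [-0.3, 0.4, -0.3]
finger_gap: 0.202
clock: 9.1
tcp_pos: [524.8, 41.0, 20.3]
wrist_force: [-0.6, -0.7, -1.7]
finger_gap: 0.201
```

```bash
python3 -m jog '[[[-5,0,0],[0,0,0],0],[[-5,0,0],[0,0,0],0],[[0,0,0],[0,0,0],0],[[0,0,0],[0,0,0],0]]'|grep -v rot
python3 - <<'E'
from h import *
s=observe();print(s["tcp_pos"],s["wrist_force"])
a=snapshot("side");save("raw_s5",a)
E
```

```text
clock: 9.5
tcp_pos: [534.3, 42.7, 20.2]
wrist_force: [-1.4, 0.9, -0.2]
finger_gap: 0.197
[534.26504154  42.70986407  20.19057716] [-1.37139785  0.92463222 -0.19636167]
```

```bash
python3 -m jog '[[[0,0,-8],[0,0,0],0],[[0,0,-8],[0,0,0],0],[[-2,0,-7],[0,0,0],0],[[-3,0,-7],[0,0,0],0],[[0,0,0],[0,0,0],0]]'|grep -v rot; python3 -m jog '[[[-5,0,-6],[0,0,0],0],[[-6,0,-6],[0,0,0],0],[[-10,0,-6],[0,0,0],0],[[-10,0,-6],[0,0,0],0],[[0,0,0],[0,0,0],0]]'|grep -v rot
python3 - <<'E'
from h import *
a=snapshot("side");save("raw_s6",a);save("s6",a,3,(190,80,390,250))
E
```

```text
clock: 10.05
tcp_pos: [540.5, 43.4, 51.8]
wrist_force: [0.1, -0.3, -1.9]
finger_gap: 0.2
clock: 10.55
tcp_pos: [571.6, 48.8, 75.3]
wrist_force: [-0.9, -0.4, -1.2]
finger_gap: 0.197
```

View pics/s6.png

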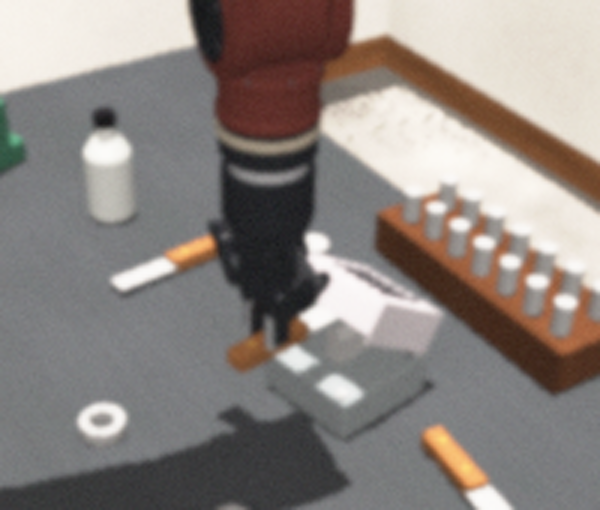

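The hood is lifting on the blade and the stud is visible at (348,340). I'll continue over the top.

```bash
python3 -m jog '[[[-10,0,-8],[0,0,0],0],[[-10,0,-8],[0,0,0],0],[[-12,0,-6],[0,0,0],0],[[-14,0,-5],[0,0,0],0],[[-14,0,-4],[0,0,0],0]]'|grep -v rot; python3 -m jog '[[[-14,0,-3],[0,0,0],0],[[-12,0,-2],[0,0,0],0],[[-8,0,-2],[0,0,0],0],[[0,0,0],[0,0,0],0],[[0,0,0],[0,0,0],0]]'|grep -v rot
python3 - <<'E'
from h import *
a=snapshot("side");save("raw_s7",a);b=snapshot("top");save("raw_t7",b)
o=cv2.imread("pics/raw_s6.png");print(observe()["joint_positions"].round(2))
E
```

```text
clock: 11.1
tcp_pos: [629.0, 59.0, 105.2]
wrist_force: [-0.0, -0.4, -0.7]
finger_gap: 0.198
clock: 11.6
tcp_pos: [661.3, 64.6, 111.2]
wrist_force: [-0.3, -0.4, -4.1]
finger_gap: 0.2
[-0.1   0.3   0.17  1.44 -0.   -0.27]
```

```bash
python3 -m jog '[[[0,0,0],[0,0,0],0],[[0,0,0],[0,0,0],0],[[0,0,0],[0,0,0],0],[[0,0,0],[0,0,0],0],[[0,0,0],[0,0,0],0]]'|grep -v rot;python3 - <<'E'
from h import *
a=snapshot("side");save("raw_s8",a);print(np.abs(a.astype(int)-cv2.imread("pics/raw_s7.png")[:,:,::-1]).max(2).max(), observe()["wrist_force"])
d=np.abs(a.astype(int)-cv2.imread("pics/raw_s7.png")[:,:,::-1]).max(2)>50;ys,xs=np.nonzero(d);print(len(xs),xs.min() if len(xs) else 0,xs.max() if len(xs) else 0,ys.min() if len(xs) else 0,ys.max() if len(xs) else 0)
b=(a[:,:,0].astype(int)>190)&(np.ptp(a,axis=2)<30)
# ascii of region
g=a[90:200:3,250:360:2].mean(2);print("\n".join("".join(" .:-=+*#%@"[min(9,int(v/25.6))] for v in r) for r in g))
E
```

```text
clock: 12.2
tcp_pos: [662.3, 64.8, 112.2]
wrist_force: [-1.9, -0.4, -4.9]
finger_gap: 0.198
49 [-1.05368047  1.11188716 -4.49578059]
0 0 0 0 0
@@@@@@@@@@@@@@@@@@@@@+::::::::::::::::=%%%%%%%%%%%%%%%%
%@%%%@@@@@@@@@@@@@@@@+::::::::::::::::*%%%%%%%%%%%%%%%%
**+=+#%@@@@@@@@@@@@@@*=:.::::::::::::-+#%%%%%%%%%%%%%%%
======+#%@@@@@@@@%#*+--=+==-------===---=*%%%%%%%%%%%%%
========+#%%%#+==----:..:-=++++++==-:.:::--+#%%%%%%%%%%
============----------...............:---:::-=*%%%%%%%%
==============-------::--:........:::==----::--=+#%%%%%
================----=:.:=+++++++++=-:#%*==--::----=*%%%
==================---:...::---=--:..-%@@%#*=--::-:---+#
++===================-..............+@@@@@@%*+=-::-:---
=====================-..............+%@@@%@@%%#+=---:::
=====================-..............+@@@@@@@%@@%%*=----
============+========-.............:#@@@@@@@@@@@@@%*+=-
==================-:-:.............+%@@@@@@@@@@@@@@@@#+
=+======+=+=======-.:-:...........:%@@@@@@@@@@@@@@@@@@@
==+==+++=+=+=======:::.............*@@@@@@@@@@@@@@@@@@@
++=+=+=============-..............:+@@@@@@@@@@@@@@@@@@@
+=++=
[... 414 characters left out ...]
:=:.:*@@@@@@%%@@@@@@@#*%%#==
**==----============+***=:.-=:.:-=%@%#****%@@@@@@*++=+%
----=======+===+++==+++==--==..:-=**********%##**+++=+%
=============+==++==+=------=--=+***************+=+===+
================++==+=------=+******************======+
===============+++====---===+******************+::-===+
================+=======+==+**#%#**************=...:-==
+==+=====================+*#**@@@@#************-.....:-
======================+*%%%%*++%@@@@#*********+:.......
====================+*%@%#*+**+##*************+=-......
=================+*+==+##++++++===+*%@@@@#****+===-....
==============+#@@@%*===+++++++==+#%*=+%@#**++======::.
===============*%%%%#+===+++++====*%@%###+====++======:
```

The hood is past vertical and held only by its rim resting on the blade, at -4.5 N. I'll lower the blade so the hood follows it open, then withdraw.

```bash
python3 -m jog '[[[0,0,6],[0,0,0],0],[[0,0,8],[0,0,0],0],[[0,0,8],[0,0,0],0],[[0,0,8],[0,0,0],0],[[0,0,0],[0,0,0],0]]'|grep -v rot;python3 -m jog '[[[15,0,0],[0,0,0],0],[[20,0,0],[0,0,0],0],[[20,0,0],[0,0,0],0],[[25,0,0],[0,0,0],0],[[25,0,0],[0,0,0],0]]'|grep -v rot;python3 -m jog '[[[35,0,0],[0,0,0],0],[[35,0,0],[0,0,0],0],[[0,0,0],[0,0,0],0]]'
python3 - <<'E'
from h import *
a=snapshot("side");save("raw_s9",a);b=snapshot("top");save("raw_t9",b)
save("a",a,2.3,(200,80,400,250));save("b",b,2.3,(200,90,370,220))
A,B=cv2.imread("pics/a.png"),cv2.imread("pics/b.png");o=np.zeros((max(A.shape[0],B.shape[0]),A.shape[1]+B.shape[1],3),np.uint8);o[:A.shape[0],:A.shape[1]]=A;o[:B.shape[0],A.shape[1]:]=B
print(o.shape);cv2.imwrite("pics/m9.png",cv2.resize(o,None,fx=.93,fy=.93));s=observe();print(s["joint_positions"].round(2))
E
```

```text
clock: 12.75
tcp_pos: [661.6, 64.8, 80.5]
wrist_force: [0.2, -0.3, -0.9]
finger_gap: 0.201
clock: 13.25
tcp_pos: [558.3, 46.8, 82.4]
wrist_force: [0.1, -0.3, -0.6]
finger_gap: 0.196
clock: 13.55
tcp_pos: [486.4, 35.2, 81.8]
tcp_rot: [-0.085, 0.996, 0.0, -0.001]
wrist_force: [-0.0, -0.0, -1.6]
finger_gap: 0.197
(391, 851, 3)
[-0.2  -0.23 -0.42  1.37  0.   -0.37]
```

View pics/m9.png

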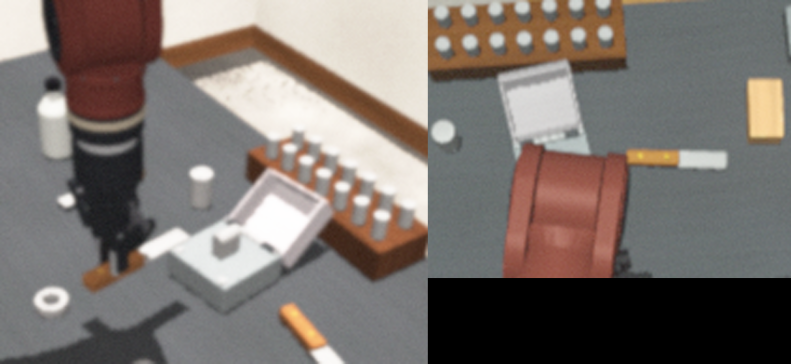

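The hood lies fully open and the stud stands clear at (225,240). Next I'll lay the scraper back at its original spot.

```bash
python3 -m jog '[[[-0.7,41,0],[0,0,0],0],[[-0.7,41,0],[0,0,0],0],[[-0.7,41,0],[0,0,0],0],[[-0.7,41,0],[0,0,0],0],[[-0.7,40.4,0],[0,0,0],0]]'|grep -v rot;python3 -m jog '[[[0,0,0],[0,0,7.6],0],[[0,0,0],[0,0,7.6],0],[[0,0,0],[0,0,7.6],0],[[0,0,0],[0,0,0],0],[[0,0,0],[0,0,0],0]]';python3 -m jog '[[[0,0,30],[0,0,0],0],[[0,0,30],[0,0,0],0],[[0,0,25],[0,0,0],0],[[0,0,10],[0,0,0],0],[[0,0,0],[0,0,0],0]]'|grep -v rot
```

```text
clock: 14.15
tcp_pos: [459.6, 239.3, 82.7]
wrist_force: [0.3, -0.7, -1.6]
finger_gap: 0.198
clock: 14.65
tcp_pos: [459.4, 237.4, 82.4]
tcp_rot: [0.112, 0.994, 0.0, 0.0]
wrist_force: [0.3, -0.0, -0.8]
finger_gap: 0.2
clock: 15.15
tcp_pos: [457.8, 236.8, -13.9]
wrist_force: [-0.0, -0.1, -1.5]
finger_gap: 0.197
```

```bash
python3 -m jog '[[[0,0,2],[0,0,0],0],[[0,0,0],[0,0,0],0],[[0,0,0],[0,0,0],0]]'|grep -v rot
```

```text
clock: 15.45
tcp_pos: [459.7, 237.3, -13.6]
wrist_force: [-0.1, 0.8, -1.0]
finger_gap: 0.201
```

```bash
python3 -m jog '[[[0,0,4],[0,0,0],0],[[0,0,2],[0,0,0],0],[[0,0,0],[0,0,0],0]]'|grep -v rot; python3 -m jog '[[[0,0,1.5],[0,0,0],0],[[0,0,0],[0,0,0],0],[[0,0,0],[0,0,0],0]]'|grep -v rot
```

```text
clock: 15.75
tcp_pos: [458.4, 237.0, -21.2]
wrist_force: [0.3, -0.7, -1.2]
finger_gap: 0.2
clock: 16.05
tcp_pos: [458.8, 237.1, -22.1]
wrist_force: [-2.1, -0.9, 1.9]
finger_gap: 0.206
```

```bash
python3 -m jog '[[[0,0,0],[0,0,0],50],[[0,0,0],[0,0,0],50],[[0,0,0],[0,0,0],50]]' |grep -v rot; python3 -m jog '[[[0,0,-20],[0,0,0],50],[[0,0,-40],[0,0,0],50],[[0,0,-45],[0,0,0],50],[[0,0,-45],[0,0,0],50],[[0,0,-45],[0,0,0],50]]' |grep -v rot;  python3 - <<'E'
from h import *
im=snapshot("wrist");C=cam("wrist")
h=cv2.cvtColor(im,cv2.COLOR_RGB2HSV);m=cv2.inRange(h,(8,120,80),(22,255,255))
n,l,st,ce=cv2.connectedComponentsWithStats(m)
for i in range(1,n):
    if st[i,4]>300:
        r=cv2.minAreaRect(cv2.findContours((l==i).astype(np.uint8),0,2)[0][0]);print([p2w(C,*q,18).round(1)[:2] for q in cv2.boxPoints(r)])
a=snapshot("side");save("raw_s10",a);b=snapshot("top");save("raw_t10",b)
for n,x in(("side",a),("top",b)):
    h=cv2.cvtColor(x,cv2.COLOR_RGB2HSV);m=cv2.inRange(h,(0,0,0),(180,255,60))
C=cam("wrist");s=observe();J=jac(s);print(s["tcp_pos"],s["joint_positions"].round(2))
E
```

```text
clock: 16.35
tcp_pos: [458.8, 237.1, -22.3]
wrist_force: [-0.4, 0.2, 0.4]
finger_gap: 0.584
clock: 16.85
tcp_pos: [458.5, 237.0, 174.6]
wrist_force: [1.1, 0.7, 0.3]
finger_gap: 0.587
[array([424.2, 235.9]), array([428.9, 256.5]), array([507.1, 239.1]), array([502. , 217.2])]
[460.75862946 237.55844531 176.18115574] [ 0.22 -0.16 -0.19  1.53  0.    0.45]
```

The scraper is down. Next I'll swing to the gauge with a half turn so the wrist camera can see its white face.

```bash
python3 -m jog '[[[-15.3,-44.9,-6],[0,0,0],85],[[-15.3,-44.9,-6],[0,0,0],85],[[-15.3,-44.9,-6],[0,0,0],85],[[-15.3,-44.9,-6],[0,0,0],85],[[-15.3,-44.9,-6],[0,0,0],85]]' |grep -v rot;python3 -m jog '[[[-15.3,-44.9,-6],[0,0,0],85],[[-15.3,-44.9,-6],[0,0,0],85],[[-15.3,-44.9,-6],[0,0,0],85],[[-15.3,-44.9,-6],[0,0,0],85],[[-15.3,-44.9,-6],[0,0,0],85]]' |grep -v rot;for i in 1 2 3 4; do python3 -m jog '[[[0,0,0],[0,0,8.25],85],[[0,0,0],[0,0,8.25],85],[[0,0,0],[0,0,8.25],85],[[0,0,0],[0,0,8.25],85],[[0,0,0],[0,0,8.25],85]]' >/dev/null;done; python3 -m jog '[[[0,0,0],[0,0,0],85],[[0,0,0],[0,0,0],85]]'
python3 - <<'E'
from h import *
s=observe();print(s["joint_positions"].round(2));J=jac(s);print(J.round(3))
e,M,*_=cam("wrist");print("cam in tool",J.T@(e-s["tcp_pos"]))
E
```

```text
clock: 17.5
tcp_pos: [482.0, -0.6, 201.6]
wrist_force: [0.9, 0.7, 0.7]
finger_gap: 0.993
clock: 18.0
tcp_pos: [506.0, -236.7, 231.4]
wrist_force: [0.5, -0.4, -0.8]
finger_gap: 0.997
clock: 20.2
tcp_pos: [506.2, -234.7, 231.7]
tcp_rot: [1.0, 0.019, -0.001, -0.0]
wrist_force: [0.1, 0.4, 0.0]
finger_gap: 0.993
[-0.67 -0.01  0.05  1.63  0.    2.43]
[[ 0.999  0.039 -0.001]
 [ 0.039 -0.999  0.001]
 [-0.001 -0.001 -1.   ]]
cam in tool [  71.75103358    0.562052   -178.44270275]
```

```bash
python3 -m jog '[[[0,0,30],[0,0,0],85],[[0,0,30],[0,0,0],85],[[0,0,20],[0,-7,0],85],[[0,0,0],[0,-7,0],85],[[0,0,0],[0,-7,0],85]]' >/dev/null;python3 -m jog '[[[0,0,0],[0,-7,0],85],[[0,0,0],[0,-7,0],85],[[0,0,0],[0,0,0],85],[[0,0,0],[0,0,0],85],[[0,0,0],[0,0,0],85]]'
python3 - <<'E'
from h import *
s=observe();print(s["joint_positions"].round(2));c=get_calibration("wrist");im=snapshot("wrist");save("raw_w5",im)
import pickle;pickle.dump(c,open("w5.pkl","wb"));C=cam("wrist",c)
print("eye",c["eye"].round(0));print(proj(C,[[460,-235,64],[460,-235,30],[460,-290,20],[460,-180,20],[460,-235,148]]).round(0))
E
```

```text
clock: 21.2
tcp_pos: [507.0, -235.4, 155.3]
tcp_rot: [0.961, 0.016, -0.278, 0.005]
wrist_force: [-0.2, 0.1, 1.3]
finger_gap: 0.994
[-0.5   0.74  0.69  2.02 -0.28  2.68]
eye [ 663. -231.  268.]
[[275. 189.]
 [275. 164.]
 [331. 159.]
 [219. 156.]
 [274. 272.]]
```

Run:
```python
import cv2,numpy as np
g=cv2.imread("pics/raw_w5.png").mean(2)[140:240,215:335]
print("cols 215..334 step1");print("\n".join(f"{140+i:3d} "+"".join(" .:-=+*#%@"[min(9,int(v/25.6))] for v in r) for i,r in enumerate(g)))
```

```text
cols 215..334 step1
140 --+***#*####**######*#*########**######*##*###########*********#*###%@@@@@@@@@@@@@@@@@@@@@@@@@@@@@@@@@@@@@@@@@@@@@@@@@@@
141 --=***##*##*########**#*#*#*#########*####*###*####*###*******##*###@@@@@@@@@@@@@@@@@@@@@@@@@@@@@@@@@@@@@@@@@@@@@@@@@@@@
142 --=+*#**###**###**###*###*####*###**#######*##########*******#*#*#%@@@@@@@@@@@@@@@@@@@@@@@@@@@@@@@@@@@@@@@@@@@@@@@@@@@@@
143 --=+***###**#*##*#*#######**#######*###*##*##############*****#*#%@@@@@@@@@@@@@@@@@@@@@@@@@@@@@@@@@@@@@@@@@@@@@@@@@@@@@@
144 --=+**##*#**#####################*###############*#####*****#####%@@@@@@@@@@@@@@@@@@@@@@@@@@@@@@@@@@@@@@@@@@@@@@@@@@@@@@
145 ---+****#####*#***#####################################******###%@@@@@@@@@@@@@@@@@@@@@@@@@@@@@@@@@@@@@@@@@@@@@@@@@@@@@@@
146 --==***#*#*****#***#*##*######*#*#*###################****#***#%@@@@@@@@@@@@@@@@@@@@@@@@@@@@@@@@@@@@@@@@@@@@@@@@@@@@@@@@
147 ---=+*******#*#*###***####*######*###*##################*****##%@@@@@@@@@@@@@@@@@@@@@@@@@@@@@@@@@@@@@@@@@@@@@@@@@@@@@@@@
148 ---=+**#**#********#*****###*########*##*#*############*#****##%@@@@@@@@@@@@
[... 10719 characters left out ...]
#%%%*=:...................-#@@@@@@@@@@@%%####*####*#*#####*#*######********
235 ******##%@@@@@@@@@@@@@@@@@@@@@@@%###*#***#*#**##*+-....................-*@@@@@@@@@@@@@@%######**##########*#######******
236 *********##%@@@@@@@@@@@@@@@@@@@@@@%%#####**#*****=-....................-*@@@@@@@@@@@@@@@@%%###*##*###*#############*****
237 ************#%%@@@@@@@@@@@@@@@@@@@@@%######***#**=:....................:*@@@@@@@@@@@@@@@@@@%%#####*################*****
238 **************##%@@@@@@@@@@@@@@@@@@@@@@%%######*+=:....................:+%@@@@@@@@@@@@@@@@@@@@%%##########*#*######*****
239 *****************##%@@@@@@@@@@@@@@@@@@@@@%######*=:....................:=*%@@@@@@@@@@@@@@@@@@@@@%%#################*****
```

The face reads clearly in the pixel dump. Raw pixels: pivot at about (275.5,184), needle tip at (276,160), mark tab at about (268.5,155) with its tip at about (270,160). I'll convert these to angles and re-fit the foot and handle for the grasp.

Run:
```python
from h import *
import pickle
C=cam("wrist",pickle.load(open("w5.pkl","rb")))
e,M,f,cx,cy=C
def pl(u,v,a,x0):
    n=np.array([np.cos(a),np.sin(a),0]);d=M@np.array([(u-cx)/f,(v-cy)/f,1]);p0=np.array([x0,-235,0]);t=n@(p0-e)/(n@d);return e+d*t
for a in (0.0,.035,.07):
  for x0 in (462,467):
    P={k:pl(*uv,a,x0) for k,uv in dict(left=(228.5,191),right=(324,191),piv=(275.5,184),tip=(276,159),mt=(270,160.3),mo=(268.5,155)).items()}
    w=np.array([-np.sin(a),np.cos(a),0])
    ang=lambda p,q:np.arctan2((p-q)@w,q[2]-p[2])
    c=P["piv"]; dc=(P["left"]+P["right"])/2; dc[2]=c[2]
    print(a,x0,"width",((P["left"]-P["right"])@w).round(1),"c",c.round(1),dc.round(1),"needle",ang(P["tip"],c).round(3),"mark",ang(P["mt"],c).round(3),ang(P["mo"],c).round(3),"len",np.linalg.norm(P["tip"]-c).round(1),np.linalg.norm(P["mt"]-c).round(1))
g=cv2.imread("pics/raw_w5.png").mean(2)
for r in (153,154,155,156,157,158,159,160,161):
    x=np.arange(258,275 if r<158 else 274);wt=np.clip(150-g[r,x],0,None);x2=np.arange(273,280);w2=np.clip(190-g[r,x2],0,None);print(r,(x@wt/max(wt.sum(),1)).round(2),(x2@w2/max(w2.sum(),1)).round(2))
for r in (178,182,184,186,188):
    x=np.arange(266,288);wt=np.clip(190-g[r,x],0,None);print(r,(x@wt/wt.sum()).round(2))
# foot front top edge / ends
```

```text
0.0 462 width 84.1 c [ 462.  -235.3   59.1] [ 462.  -236.3   59.1] needle -0.009 mark 0.166 0.172 len 34.9 33.1
0.0 467 width 82.0 c [ 467.  -235.2   64.3] [ 467.  -236.2   64.3] needle -0.009 mark 0.166 0.172 len 34.0 32.3
0.035 462 width 84.1 c [ 462.  -235.3   59.1] [ 462.  -236.    59.1] needle -0.009 mark 0.165 0.171 len 34.9 33.4
0.035 467 width 82.0 c [ 467.  -235.2   64.3] [ 467.  -235.9   64.3] needle -0.009 mark 0.165 0.171 len 34.0 32.5
0.07 462 width 84.1 c [ 462.  -235.3   59.1] [ 462.  -235.7   59.1] needle -0.009 mark 0.164 0.171 len 34.8 33.6
0.07 467 width 82.0 c [ 467.  -235.2   64.3] [ 467.  -235.6   64.3] needle -0.009 mark 0.164 0.171 len 34.0 32.8
153 269.27 274.49
154 268.9 274.58
155 268.87 274.6
156 268.98 274.2
157 269.06 274.29
158 268.69 274.88
159 269.72 275.66
160 270.07 276.05
161 0.0 276.13
178 276.08
182 276.02
184 276.06
186 276.04
188 276.12
```

The mark is about 0.178 rad and the needle reads 0. Now I'll level the tool and go over the gauge handle.

```bash
python3 -m jog '[[[0,0,0],[0,6.5,0],50],[[0,0,0],[0,6.5,0],50],[[0,0,0],[0,6.5,0],50],[[0,0,0],[0,6.5,0],50],[[0,0,0],[0,6.4,0],50]]' >/dev/null; python3 -m jog '[[[0,0,0],[0,0,0],50],[[0,0,0],[0,0,0],50]]'
python3 - <<'E'
from h import *
s=observe();J=jac(s);print(J.round(3),s["tcp_pos"]);print("to target in tool",(J.T@(np.array([459.5,-235.3,130])-s["tcp_pos"])).round(1)); 
print("rotvec to level tool x=yaw2 (tool deg)",(np.degrees((R.from_matrix(J).inv()*R.from_matrix(np.array([[np.cos(.037),np.sin(.037),0],[np.sin(.037),-np.cos(.037),0],[0,0,-1.]])))).as_rotvec())).round(2))
im=cv2.imread("pics/raw_top0.png");g=im.min(2)[215:245,335:388]
print("\n".join(f"{215+i} "+"".join(" .:-=+*#%@"[min(9,int(v/25.6))] for v in r) for i,r in enumerate(g)))
E
```

```text
clock: 21.95
tcp_pos: [506.3, -235.6, 156.3]
tcp_rot: [1.0, 0.016, -0.007, 0.001]
wrist_force: [0.0, 0.9, 0.1]
finger_gap: 0.59  File "<stdin>", line 3
    print("rotvec to level tool x=yaw2 (tool deg)",(np.degrees((R.from_matrix(J).inv()*R.from_matrix(np.array([[np.cos(.037),np.sin(.037),0],[np.sin(.037),-np.cos(.037),0],[0,0,-1.]])))).as_rotvec())).round(2))
                                                                                                                                                                                                                 ^
SyntaxError: unmatched ')'
```

```bash
cat >> h.py <<'E'
def lev(yaw,lean=0): # tool pose: half-turn, x_tool at yaw, lean about that x
    a=R.from_euler('z',yaw)*R.from_rotvec([lean,0,0]);return (a*R.from_matrix(np.diag([1,-1,-1.]))).as_matrix()
def rv(J,T): return np.degrees(R.from_matrix(J.T@T).as_rotvec()).round(2)
E
python3 - <<'E'
from h import *
s=observe();J=jac(s);print("to target in tool",(J.T@(np.array([459.5,-235.3,130])-s["tcp_pos"])).round(1),rv(J,lev(.037)))
im=cv2.imread("pics/raw_top0.png");g=im.min(2)[215:245,335:388]
print("\n".join(f"{215+i} "+"".join(" .:-=+*#%@"[min(9,int(v/25.6))] for v in r) for i,r in enumerate(g)))
E
```

```text
to target in tool [-46.4  -1.9  26.9] [ 0.13  0.76 -0.3 ]
215 =========-==-====-===-========================-======
216 ====-==========-=====================================
217 =============-=============================-=========
218 ========-=======================--================-==
219 ====-=======================-------==================
220 ================-==========--------=====+=======---==
221 ==--==-==========---======-::----:-+******+===-======
222 =========--===========++++=::----:=*#%%%%#*==========
223 ====-=====+++++++****#####+-:-----=#%%%%%%#+=========
224 =====-=+****######%%%%%%%%*-.:----=*%%%####+======-==
225 -==--==*#%%%%%%%%%%%%%%%%%#=.:----=*#######+=========
226 -=-====*%%%%%%%%%%%%%%%%%%%+:.:-::-*####*##+=========
227 =======*%%%%%%%#####%%%%%%%+:.::::-+##****#*=-=======
228 =====-=+%%%%%%#**########%#=.....:-=+++=+*#*==--=====
229 ====-==+%%%%%%*****##***+++-:::::-======*##*=========
230 =======+#%%%%#+++++++======------====++*#%%*+========
231 =======+#%%%%*+==================+*****#%%%#+-=======
232 ==-===-=#%%%%#++=+++==+=++=====+*##%%%%%%%%#+=-======
233 ========*%%%%%#***********+++=++#%%%%%%%####+===-====
234 ========*%%%%%%%%%%%%%%%%#***++*#######****+=-==-====
235 ========*%%%%%%%%%%%%%%###****++*+++++========-===-=-
236 ========+#%%#%######****++===========-==-======-=====
237 =--======*****+++++=======--=-=======================
238 ==============-=-=--=-==========================-===-
239 =========-=----=============-==============-=======-=
240 =============-===============-=====-=-=-==-=-=-======
241 ================-========-=============-=============
242 ===========-=-===-=-======-=======-==========-=====-=
243 ======-=========-=-==-============================--=
244 ==================-===========-===-====-===---===-===
```

```bash
python3 - <<'E'
from h import *
C=cam("top");q=[p2w(C,u,v,20) for u,v in ((341.9,223.7),(377.5,221),(378.6,234.6),(343.2,237.2))]
print([x.round(0)[:2] for x in q],np.mean(q,0));d=(q[0]+q[3]-q[1]-q[2])/2;print("yaw",np.degrees(np.arctan2(-d[0],d[1])),np.linalg.norm(d))
E
python3 -m jog '[[[-15,0,0],[0.1,0.7,0],50],[[-16,0,0],[0,0,0],50],[[-15.5,-0.5,0],[0,0,0],50],[[0,0,0],[0,0,0],50],[[0,0,0],[0,0,0],50]]'
python3 - <<'E'
from h import *
s=observe();J=jac(s);print(s["tcp_pos"],rv(J,lev(.037)))
im=snapshot("wrist");save("raw_w6",im);C=cam("wrist");print(proj(C,[[459.5,-235.3,148],[471.5,-235.3,148],[459.5,-226.3,148],s["tcp_pos"]]).round(0))
g=im.mean(2)[130:330:4,170:390:2]
print("\n".join(f"{130+4*i} "+"".join(" .:-=+*#%@"[min(9,int(v/25.6))] for v in r) for i,r in enumerate(g)))
E
```

```text
[array([ 485., -178.]), array([ 486., -290.]), array([ 443., -289.]), array([ 443., -178.])] [ 464.29966922 -233.7495961    20.        ]
yaw 0.2360099454360855 111.44826416525223
clock: 22.45
tcp_pos: [461.4, -236.8, 154.6]
tcp_rot: [1.0, 0.016, -0.002, -0.001]
wrist_force: [0.6, -0.3, -0.9]
finger_gap: 0.587
[ 461.43551657 -236.75932269  154.58059936] [-0.12  0.21 -0.25]
[[275. 241.]
 [275. 222.]
 [260. 240.]
 [277. 242.]]
130 ***+*+*+*++*+++++++++++++++++++++++++++++*+*+*++****+***********************+++************+**++**********+**+
134 +**+***************+*******+******+****++**+++*+++*++++****+***+***+***+++=----=+*****************************
138 +++++++*+++++*+*+++*+*+++++++*+*+++++****+**+******+****************+===-=-------=+*************++******+*****
142 +**++++++++++++++*+++++++++++++++**+*++****+*+********************+===-=----------=++******************++**++*
146 *+****++++*+*****++++***+*++*+************+**********************=---===-==-=------=+*+*+***+++++*++++++++++++
150 ####*+++++**+**************++*+********+*****+******+**********+=-------==---------=++*+*****
[... 4377 characters left out ...]
..:.......
306 .::::.............::......:--=+********************--::-=*###%@@@@@@@@@@@%*++++++=:......::...................
310 ..................::......:--=******#***************+-:::-+##**##@@@@@@@@@@@@*++++=......:....................
314 ...................:.....:--+******#*#***************+:.-+*#####@@@@@@@@@@@@@@@@#+=:......:...................
318 .........................:=+***#*##**************#*+-::-+****##%@@@@@@@@@@@@@@@@@@@%:.........................
322 ...................:....:=+*****#*******#*********+-:::::-+****#*##%@@@@@@@@@@@@@@@@#:...:....................
326 .......................:=+****##*******************=--:::::+*****#####@@@@@@@@@@@@@@@=...:....................
```

The handle's top is centred at (276,241.5), as predicted, and the fingers straddle it. I'll descend and grasp.

```bash
python3 -m jog '[[[-1.5,-0.8,25],[0,0,0],50],[[0,0,25],[0,0,0],50],[[0,0,15],[0,0,0],50],[[0,0,4],[0,0,0],50],[[0,0,0],[0,0,0],50]]'|grep -v rot; python3 -m jog '[[[0,0,0],[0,0,0],10],[[0,0,0],[0,0,0],5],[[0,0,0],[0,0,0],0],[[0,0,0],[0,0,0],0],[[0,0,0],[0,0,0],0]]' 60|grep -v rot;python3 -m jog '[[[0,0,0],[0,0,0],0],[[0,0,0],[0,0,0],0]]' 110
```

```text
clock: 23.0
tcp_pos: [458.7, -235.0, 84.6]
wrist_force: [0.0, -0.4, 1.1]
finger_gap: 0.581
clock: 23.5
tcp_pos: [459.2, -235.4, 85.9]
wrist_force: [-0.5, 2.2, 6.1]
finger_gap: 0.201
clock: 23.7
tcp_pos: [459.2, -235.4, 86.1]
tcp_rot: [1.0, 0.016, -0.001, -0.001]
wrist_force: [0.2, 2.6, 7.1]
finger_gap: 0.185
```

```bash
python3 -m jog '[[[0,0,-10],[0,0,0],0],[[0,0,-25],[0,0,0],0],[[0,0,-35],[0,0,0],0],[[0,0,-40],[0,0,0],0],[[0,0,-40],[0,0,0],0]]'|grep -v rot; python3 -m jog '[[[0,0,0],[0,0,0],0],[[0,0,0],[0,0,0],0],[[0,0,0],[0,0,0],0]]'
python3 - <<'E'
from h import *
im=snapshot("wrist");save("raw_w7",im);s=observe();print(s["tcp_pos"],s["joint_positions"].round(2))
g=im.mean(2)[140:240,225:330:1]
print("\n".join(f"{140+i} "+"".join(" .:-=+*#%@"[min(9,int(v/25.6))] for v in r) for i,r in enumerate(g)))
E
```

```text
clock: 24.2
tcp_pos: [458.6, -235.3, 235.9]
wrist_force: [0.6, -1.5, -4.6]
finger_gap: 0.188
clock: 24.5
tcp_pos: [458.6, -235.2, 232.8]
tcp_rot: [1.0, 0.016, -0.003, -0.003]
wrist_force: [-0.3, 0.1, -5.6]
finger_gap: 0.191
[ 458.48513046 -235.05825823  232.62418047] [-0.73 -0.13 -0.07  1.64 -0.    2.38]
140 ****************************************************************************++====-========-----=--=-----
141 ***************************************************************************++===-----===-=--======-=-----
142 **************************************************************************++====-====-==-==-=----=----=--
143 ***************+***+*****************************************************++===-=---=--===-=--====--==---=
144 *****+*********+********************************************************++==-=----==--==-=-==-==-===-----
145 **********************************************************************+++=---------------======-==-=-----
146 **********************************************************************++==-----=-=--=-==-====-=====-=----
147 ******+*************
[... 9505 characters left out ...]
==++*###################################
234 ####################################*+=-:::::::::::::::::::::::::::-=+*##################################
235 ###################################*+=::...........................:-=*##################################
236 ###################################*+-:.............................:=+##################################
237 *####%%############################*=-..............................:-+*#################################
238 ***####%%%#########################*=:...............................-+*##########################%%###**
239 ###*#####%%%%######################+=:...............................-+*######################%%%#####***
```

The gauge is held and weighs about 5.6 N. Before carrying it I'll refine the fixture and stud position from the stored unobstructed pictures.

Run:
```python
from h import *
im=cv2.imread("pics/raw_t10.png");g=im.mean(2)
g=g[150:196,232:292]
lo,hi=np.percentile(g,[2,98]);print(lo,hi)
ch=" .:-=+*#%@"
print("\n".join(f"{150+i} "+"".join(ch[int(np.clip((v-60)/20,0,9))] for v in r) for i,r in enumerate(g)))
im=cv2.imread("pics/raw_s10.png");g=im.mean(2)[160:215,268:332]
print("\n".join(f"{160+i} "+"".join(ch[int(np.clip((v-60)/20,0,9))] for v in r) for i,r in enumerate(g)))
u=np.array([.986,.168,0]);w=np.array([-.168,.986,0]);F=np.array([672,66,0])
P=[F+a*18*u+b*9*w+[0,0,75] for a,b in((-1,-1),(-1,1),(1,1),(1,-1))]+[F+a*55*u+b*55*w+[0,0,44] for a,b in((-1,-1),(-1,1),(1,1),(1,-1))]
print(proj(cam("top"),P).round(1).tolist(),proj(cam("side"),P).round(1).tolist())
```

```text
89.06 208.33333333333334
150 :::::-+*+###############*******+++==--+*+-::::::::::::::::::
151 ::::::=**##########*********+++==--:::=#*=::::::::::::::::::
152 ::::::=**######*********+******+-:::::-++=-:::::::::::::::::
153 ::::::-+**#********++***+*#####*-::::-=+*+-:::::::::::::::::
154 ::::::-=*++**+++++***###*####**+=-===++***-:::::::::::::::::
155 :::::::=*++++=---+######*****+++++********=:::::::::::::::::
156 :::::::=**+--::::=##*****+++**************+-::::::::::::::::
157 :::::::-**+-:::::-+*+++*******************+-::::::::::::::::
158 :::::::-***-::--==+************************=::::::::::::::::
159 :::::::-+++====++**************************=::::::::::::::::
160 :::::::-+**+*******************************+-:::::::::::::::
161 ::::::::=*****************#**+*************+-:::::::::::::::
162 ::::::::-**************+*###*+**************-:::::::::::::::
163 ::::::::-+*************+*###*++*************=:::::::::::::::
164 ::::::::-+*************++*##*+=*************=-::::::::::::::
165 :::::::::=****************###+=*************+-:::-::::::::::
166 :::::::::=****************###*+
[... 5267 characters left out ...]
%%%%%%%%%%%#*+=-::::::::::. 
209 :::::::::::.....::::::::::-=*##%%%%%%%%%%%%%%#*+=--:::::::::::..
210 ::::-:::-:::....::.::::..::--+*#%%%@@%%%%%%#*+=--:::::::::::...:
211 :::::::::::::::....::::::::::-=*#%%%%%%%%%#*==-:::::::::::::..::
212 :::::::::::::::.....:::::::::::=+*###%%%#*+=-:::::::::::::....:-
213 ::::::-::::--:::::....::::::::::-=+*####+=--::::::::::::....::--
214 ::::::::::::::::::....:::::::::::-=+***+=-:::::::::::::...::::--
[[263.7, 171.6], [258.1, 173.0], [255.4, 162.1], [261.1, 160.8], [281.2, 182.0], [247.0, 190.1], [239.3, 157.4], [273.1, 149.5]] [[303.7, 192.6], [299.3, 189.6], [308.4, 184.6], [312.8, 187.5], [305.2, 214.8], [278.6, 195.9], [305.8, 181.2], [332.6, 198.3]]
```

Predicted stud and plate corners match the pictures to within about 0.7 px, with the fixture at (672,66) and yaw 0.168. I'll carry the gauge above the stud.

```bash
python3 -m jog '[[[20,-26,0],[0,0,0],0],[[28,-37,0],[0,0,0],0],[[29,-38,0],[0,0,0],0],[[29,-38,0],[0,0,0],0],[[29,-38,0],[0,0,0],0]]'|grep -v rot;python3 -m jog '[[[29,-38,0],[0,0,0],0],[[29,-38,0],[0,0,0],0],[[20,-27,0],[0,0,-4],0],[[10,-14,0],[0,0,-3.8],0],[[0,0,0],[0,0,0],0]]'|grep -v rot;python3 -m jog '[[[0,0,0],[0,0,0],0],[[0,0,0],[0,0,0],0],[[0,0,0],[0,0,0],0]]'
python3 - <<'E'
from h import *
s=observe();J=jac(s);print(s["joint_positions"].round(2),(J.T@(np.array([672,66,200])-s["tcp_pos"])).round(1),rv(J,lev(.168)))
E
```

```text
clock: 25.05
tcp_pos: [588.5, -52.4, 232.9]
wrist_force: [0.8, -1.0, -4.3]
finger_gap: 0.187
clock: 25.55
tcp_pos: [671.3, 68.6, 231.8]
wrist_force: [0.9, -0.2, -5.5]
finger_gap: 0.188
clock: 25.85
tcp_pos: [671.1, 65.1, 234.5]
tcp_rot: [0.997, 0.083, -0.002, -0.002]
wrist_force: [0.1, 0.0, -4.9]
finger_gap: 0.187
[-0.1   0.37  0.47  1.68  0.    2.88] [ 1.2 -0.6 34.5] [-0.23  0.25 -0.06]
```

```bash
python3 -m jog '[[[1.2,-0.6,20],[-0.1,0.1,0],0],[[0,0,20],[0,0,0],0],[[0,0,15],[0,0,0],0],[[0,0,7],[0,0,0],0],[[0,0,0],[0,0,0],0]]'|grep -v rot;python3 -m jog '[[[0,0,0],[0,0,0],0],[[0,0,0],[0,0,0],0],[[0,0,0],[0,0,0],0]]'|grep -v rot
python3 - <<'E'
from h import *
f=[];z=[]
for _ in range(4):
    a=snapshot("side");s=observe();f.append(s["wrist_force"]);z.append(s["tcp_pos"])
print(np.mean(f,0).round(2),np.mean(z,0).round(2),rv(jac(s),lev(.168)))
save("raw_s11",a)
T=s["tcp_pos"];u=np.array([.986,.168,0]);w=np.array([-.168,.986,0]);b=np.array([672,66,T[2]-86.1])
P=[b+20*i*u+55*j*w+[0,0,k] for i,j,k in((-1,-1,0),(-1,-1,20),(-1,1,20),(1,1,20),(1,-1,20),(1,-1,0))]
C=cam("side");print(proj(C,P).round(1).tolist())
x=a.copy()
x=cv2.resize(x,None,fx=4,fy=4,interpolation=cv2.INTER_CUBIC)
for p in proj(C,P): cv2.circle(x,tuple(int(v) for v in (p+.5)*4),3,(255,0,0),-1)
for k in ((-18,0,80),(18,0,80)): cv2.circle(x,tuple(int(v) for v in (proj(C,np.array([672,66,0])+k[0]*u+[0,0,80])[0]+.5)*4),3,(0,255,0),-1)
cv2.imwrite("pics/m11.png",x[500:940,1000:1480,::-1])
E
```

```text
clock: 26.35
tcp_pos: [671.6, 66.5, 171.7]
wrist_force: [0.5, 0.1, -4.4]
finger_gap: 0.188
clock: 26.65
tcp_pos: [672.9, 66.9, 173.7]
wrist_force: [0.8, -0.1, -5.0]
finger_gap: 0.19
[-0.21 -0.05 -5.38] [672.65  67.   173.18] [-0.12  0.11  0.05]
[[315.2, 197.3], [315.7, 191.5], [288.0, 173.5], [298.2, 168.3], [326.1, 185.6], [325.4, 191.4]]
```

View pics/m11.png

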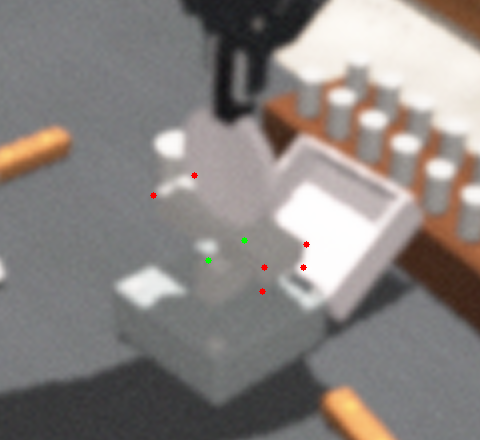

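All 12 views are used. The last one shows the foot bar over the stud where predicted. Now I'll descend on force.

```bash
python3 -m jog '[[[0,0.8,3],[0,0,0],0],[[0,0,3],[0,0,0],0],[[0,0,1],[0,0,0],0],[[0,0,0],[0,0,0],0],[[0,0,0],[0,0,0],0]]'|grep -v rot; for i in 1; do python3 -m jog '[[[0,0,1],[0,0,0],0],[[0,0,0],[0,0,0],0],[[0,0,0],[0,0,0],0]]'|grep -v rot; done
```

```text
clock: 27.35
tcp_pos: [672.5, 66.3, 165.6]
wrist_force: [-0.2, -0.0, -5.4]
finger_gap: 0.186
clock: 27.65
tcp_pos: [672.5, 66.2, 164.7]
wrist_force: [-0.2, 0.8, -5.2]
finger_gap: 0.186
```

```bash
python3 -m jog '[[[0,0,1],[0,0,0],0],[[0,0,0],[0,0,0],0],[[0,0,0],[0,0,0],0]]'|grep -v rot;  python3 -m jog '[[[0,0,1],[0,0,0],0],[[0,0,0],[0,0,0],0],[[0,0,0],[0,0,0],0]]'|grep -v rot
```

```text
clock: 27.95
tcp_pos: [672.5, 66.2, 163.7]
wrist_force: [-0.3, -0.3, -4.6]
finger_gap: 0.186
clock: 28.25
tcp_pos: [672.7, 66.0, 163.0]
wrist_force: [-0.2, -1.2, -2.4]
finger_gap: 0.19
```

```bash
python3 -m jog '[[[0,0.5,0.5],[0,0,0],0],[[0,0,0],[0,0,0],0],[[0,0,0],[0,0,0],0]]'|grep -v rot;  python3 -m jog '[[[0,0,0.7],[0,0,0],0],[[0,0,0],[0,0,0],0],[[0,0,0],[0,0,0],0]]'
python3 - <<'E'
from h import *
f=[]
for _ in range(4): snapshot("wrist");s=observe();f.append(np.r_[s["wrist_force"],s["tcp_pos"],s["torque"]])
print(np.mean(f,0).round(2),rv(jac(s),lev(.168)))
E
```

```text
clock: 28.55
tcp_pos: [672.8, 65.8, 162.7]
wrist_force: [-0.4, -0.5, 2.1]
finger_gap: 0.189
clock: 28.85
tcp_pos: [673.0, 65.8, 162.6]
tcp_rot: [0.996, 0.084, -0.0, -0.001]
wrist_force: [-0.9, -0.7, 6.4]
finger_gap: 0.193
[-7.0000e-01 -1.3000e-01  5.7400e+00  6.7299e+02  6.5750e+01  1.6258e+02
 -1.8000e-01  3.5000e-01 -1.0000e-02] [-0.1   0.04  0.05]
```

It is seated: contact is at the expected height, load about 11 N, lateral force about 0, and the tool level to 0.1°. I'll rock in small steps, using lateral force to find the right pivot depth.

```bash
python3 -m jog '[[[0,-2.3,0.03],[-1.25,0,0],0],[[0,-2.3,0.03],[-1.25,0,0],0],[[0,0,0],[0,0,0],0],[[0,0,0],[0,0,0],0],[[0,0,0],[0,0,0],0]]'
python3 - <<'E'
from h import *
f=[]
for _ in range(4): snapshot("wrist");s=observe();f.append(np.r_[s["wrist_force"],s["tcp_pos"],s["torque"]])
print(np.mean(f,0).round(2),np.radians(rv(jac(s),lev(.168))).round(4))
E
```

```text
clock: 29.55
tcp_pos: [672.3, 70.0, 162.4]
tcp_rot: [0.996, 0.084, 0.001, 0.021]
wrist_force: [-0.6, -1.2, 6.2]
finger_gap: 0.187
[-5.0000e-01 -9.8000e-01  6.3000e+00  6.7231e+02  6.9960e+01  1.6237e+02
 -4.6000e-01  2.3000e-01 -1.0000e-02] [0.0414 0.0007 0.0005]
```

```bash
python3 -m jog '[[[0,-1.85,0.03],[-1.25,0,0],0],[[0,-1.85,0.03],[-1.25,0,0],0],[[0,0,0],[0,0,0],0],[[0,0,0],[0,0,0],0],[[0,0,0],[0,0,0],0]]'
python3 - <<'E'
from h import *
f=[]
for _ in range(4): im=snapshot("wrist");s=observe();f.append(np.r_[s["wrist_force"],s["tcp_pos"],s["torque"]])
print(np.mean(f,0).round(2),np.radians(rv(jac(s),lev(.168))).round(4))
save("raw_w12",im)
g=im.mean(2)[196:226,250:300]
print("\n".join(f"{196+i} "+"".join(" .:-=+*#%@"[min(9,int(v/25.6))] for v in r) for i,r in enumerate(g)))
E
```

```text
clock: 30.25
tcp_pos: [671.7, 73.8, 162.1]
tcp_rot: [0.996, 0.084, 0.003, 0.042]
wrist_force: [-0.3, -0.9, 6.4]
finger_gap: 0.187
[-7.5000e-01 -8.6000e-01  6.3500e+00  6.7168e+02  7.3770e+01  1.6210e+02
 -3.1000e-01  1.9000e-01 -4.0000e-02] [0.0848 0.0007 0.0007]
196 ++++++++++++++++++++++++++++++++++++++++++++++++++
197 ++++++++++++++++++++++++++++++++++++++++++++++++++
198 +++++++++++++++++++=+++====+++++++++++++++++++++++
199 ++++++++++++===========--====+++++++++++++++++++++
200 +++++++++++=---------:::::--=+++++++++++++++++++++
201 +++++++++++=-::::::::::::::-=+++++++++++++++++++++
202 ++++++++++==-:::::::::.:.::-=+++++++++++++++++++++
203 ++++++++++==-::::::.:.....:-=+++++++++++++++++++++
204 ++++++++++==-::::::::......:-=====++++++++++++++++
205 +++++++++++=-::::::.:......:----=====+++=+++++++++
206 +++++++++++==---:::.:......::::::--==++====+++++++
207 +++===++++++====-:..............:::-==+====+++++++
208 ++=====+++++++==-::............:..::==+====+++++++
209 +++====++++++++=-:::...::.....:...::==++=+++++++++
210 +++++++++=+++++=-:::::.:::::::.:::::==++++++++++++
211 +++++++++++++++=-:::::::::::::::::::==++++++++++++
212 +++++++++++++++==:::::::::.::.:.::::==++++++++++++
213 +++++++++++++++==-::..::...........:-=++++++++++++
214 ++++++++++++++++==-::..............:-==+++++++++++
215 +++++++++++++++++==-:..............::-=+++++++++++
216 ++++++++++++++++++=-:::..:...:...:.::-=+++++++++++
217 ++++++++++++++++++=-:::::::::::.:::::-=+++++++++++
218 ++++++++++++++++++=-:::::::::::::::::-=+++++++++++
219 ++++++++++++++++++=-:::::::::::::::::-=+++++++++++
220 ++++++++++++++++++=-::::::::::::::::--=+++++++++++
221 +++++++++++++++++++=-::::::::::::::--=++++++++++++
222 +++++++++++++++++++==------:::-----===++++++++++++
223 ++++++++++++++++++++========-========+++++++++++++
224 +++++++++++++++++++++++++======+++++++++++++++++++
225 ++++++++++++++++++++++++++++++++++++++++++++++++++
```

```bash
python3 -m jog '[[[0,-2.75,0.05],[-1.78,0,0],0],[[0,-2.75,0.05],[-1.78,0,0],0],[[0,-2.75,0.05],[-1.78,0,0],0],[[0,0,0],[0,0,0],0],[[0,0,0],[0,0,0],0]]';for i in 1 2 3; do  python3 -m jog '[[[0,0,0],[0,0,0],0],[[0,0,0],[0,0,0],0],[[0,0,0],[0,0,0],0],[[0,0,0],[0,0,0],0],[[0,0,0],[0,0,0],0]]'>/dev/null; done
cat > chk.py <<'E'
from h import *
f=[];I=[]
for _ in range(6): im=snapshot("wrist");s=observe();f.append(np.r_[s["wrist_force"],s["tcp_pos"],s["torque"]]);I.append(im.astype(float))
print(s["clock"],np.mean(f,0).round(2),np.radians(rv(jac(s),lev(.168))).round(4))
g=np.mean(I,0).mean(2);np.save("g.npy",g)
p=g[196:226,250:300];lo=p.min()
print("\n".join(f"{196+i} "+"".join(" .:-=+*#%@"[int(np.clip((v-lo)/12,0,9))] for v in r) for i,r in enumerate(p)))
E
python3 chk.py
```

```text
clock: 30.95
tcp_pos: [670.3, 82.2, 160.9]
tcp_rot: [0.992, 0.084, 0.007, 0.089]
wrist_force: [-0.1, 0.3, 5.8]
finger_gap: 0.186
32.75 [-3.2000e-01  5.4000e-01  6.4800e+00  6.7027e+02  8.2100e+01  1.6094e+02
 -3.0000e-02  1.8000e-01 -4.0000e-02] [0.1775 0.0007 0.0009]
196 %%%%%%%%%%%%%%%%%%%%%%%%%%%%%%%%%%%%%%%%%%%%%%%%%%
197 %%%%%%%%%%%%%%%%%%%%%%%#%%%%%%%%%%%%%%%%%%%%%%%%%%
198 %%%%%%%%%%%%%%%%###########%%%%%%%%%%%%%%%%%%%%%%%
199 %%%%%%%%%%%####*****++++++*##%%%%%%%%%%%%%%%%%%%%%
200 %%%%%%%%%%#*+====---------=+#%%%%%%%%%%%%%%%%%%%%%
201 %%%%%%%%%%#+-:::::::::..:::=*%%%%%%%%%%%%%%%%%%%%%
202 %%%%%%%%%%#+-::.:........::=*#%%%%%%%%%%%%%%%%%%%%
203 %%%%%%%%%%#+-::::..    .:::=*#%%%%%%%%%%%%%%%%%%%%
204 %%%%%%%%%%#*-::::.     ...:-+###%%%%%%%%%%%%%%%%%%
205 %%%%%%%%%%#*=::::.     ....:=+**##%%%%%%##%%%%%%%%
206 %%%##%%%%%%#+=-:...   ......:--=+*#%%%%####%%%%%%%
207 %%####%%%%%##+-:...............:-+##%%%#*##%%%%%%%
208 %%##*##%%%%%#*=:................:=*#%%%####%%%%%%%
209 %%#####%%%%%%#+:................:=*#%%%%%%%%%%%%%%
210 %%%###%%%%%%%#+:................:=*#%%%%%%%%%%%%%%
211 %%%%%%%%%%%%%#+:...:.:..........:-*#%%%%%%%%%%%%%%
212 %%%%%%%%%%%%%#+:...::............:+*#%%%%%%%%%%%%%
213 %%%%%%%%%%%%%#+-:::...............-=*#%%%%%%%%%%%%
214 %%%%%%%%%%%%%#*+=--:...............:=*#%%%%%%%%%%%
215 %%%%%%%%%%%%%%##*+=-................-+#%%%%%%%%%%%
216 %%%%%%%%%%%%%%%###*=:...............:+#%%%%%%%%%%%
217 %%%%%%%%%%%%%%%%%%#+:...............:+#%%%%%%%%%%%
218 %%%%%%%%%%%%%%%%%%#+:....:::::::::..-+#%%%%%%%%%%%
219 %%%%%%%%%%%%%%%%%%#+:..:::::::::::.:-+#%%%%%%%%%%%
220 %%%%%%%%%%%%%%%%%%#+-:::::::::::::::-+#%%%%%%%%%%%
221 %%%%%%%%%%%%%%%%%%#*=--:::::::::::--+*#%%%%%%%%%%%
222 %%%%%%%%%%%%%%%%%%%#*++==-------==+**#%%%%%%%%%%%%
223 %%%%%%%%%%%%%%%%%%%%###***********##%%%%%%%%%%%%%%
224 %%%%%%%%%%%%%%%%%%%%%%%%########%#%%%%%%%%%%%%%%%%
225 %%%%%%%%%%%%%%%%%%%%%%%%%%%%%%%%%%%%%%%%%%%%%%%%%%
```

Run:
```python
import numpy as np
g=np.load("g.npy")
for r in range(200,207):
    row=g[r,255:290];h=170*0+ (row.max()+row[8:20].min())/2
    x=np.arange(255,290)
    L=np.interp(0,[row[6]-h,row[5]-h],[6,5]) if 0 else None
    i=np.where(row<h)[0];a=i[0]-(h-row[i[0]])/(row[i[0]-1]-row[i[0]]);b=i[-1]+(h-row[i[-1]])/(row[i[-1]+1]-row[i[-1]])
    c=np.arange(263,276);v=g[r,c];lim=np.median(v);w=np.clip(lim-v,0,None);print(r,(255+a).round(2),(255+b).round(2),"mid",(255+(a+b)/2).round(2),"dark",(c@w/w.sum()).round(2),v.round(0).astype(int))
```

```text
200 261.72 277.13 mid 269.43 dark 272.72 [91 86 84 82 80 80 78 76 72 71 71 71 74]
201 261.32 277.23 mid 269.27 dark 271.76 [63 61 61 59 59 58 57 58 57 56 56 57 58]
202 261.33 277.18 mid 269.25 dark 270.19 [61 59 56 57 54 54 50 49 50 51 55 56 58]
203 261.59 276.92 mid 269.26 dark 270.36 [62 60 59 58 54 49 41 39 38 44 51 58 60]
204 261.87 277.14 mid 269.51 dark 270.38 [64 60 62 58 52 43 34 35 33 38 45 52 57]
205 262.06 278.3 mid 270.18 dark 270.28 [68 62 60 58 52 44 39 39 38 42 46 49 51]
206 262.74 281.31 mid 272.03 dark 270.02 [83 69 59 54 50 46 44 43 45 46 47 46 49]
```

Run:
```python
from h import *
s=observe();J=jac(s);C=cam("wrist");T=s["tcp_pos"]
def px(x,rho,al,y0=0): return proj(C,T+J@np.array([x,y0-rho*np.sin(al),21.5+rho*np.cos(al)]))[0].round(2)
print("pivot",px(6,0,0))
for x in(5,6,8): print(x,"tip",[px(x,34,a).tolist() for a in(.15,.178,.2)],"tab41",[px(x,41,a).tolist() for a in(.15,.178,.2)],px(x,38,.178))
```

```text
pivot [277.13 220.76]
5 tip [[270.51, 208.11], [269.26, 208.17], [268.28, 208.22]] tab41 [[269.35, 205.66], [267.89, 205.73], [266.74, 205.79]] [268.46 206.76]
6 tip [[270.5, 206.84], [269.25, 206.89], [268.27, 206.94]] tab41 [[269.34, 204.42], [267.87, 204.48], [266.72, 204.54]] [268.45 205.5 ]
8 tip [[270.48, 204.28], [269.23, 204.33], [268.24, 204.38]] tab41 [[269.32, 201.92], [267.85, 201.98], [266.7, 202.04]] [268.43 202.98]
```

Run:
```python
from h import *
s=observe();print(s["clock"],s["wrist_force"].round(1),s["finger_gap"],s["joint_positions"].round(2));print(finish_job())
```

```text
32.75 [-0.1  0.9  6.5] 0.18970174159504563 [ 0.02  0.32  0.27  1.49 -0.18  2.99]
the job is handed in; nothing more can be done
None
```

I completed the job and handed it in at 32.75 s; no verdict is reported.

**What I did:** I levered the hood up with the scraper blade and threw it over. Then I laid the scraper back close to where it came from. I gripped the small white gauge by its handle, set it down level on the stud, rocked it by 0.178 rad and held it there.

**Last checks:**
- **Seat:** contact came at the expected height. The gauge rests on the stud with about 12 N, and the lateral force is under 1 N.
- **Pointer:** it had about 1.8 s of holding still to settle. The final wrist pictures put it on the mark to within about 0.01 rad. The mark measured 0.166 to 0.181 rad across readings.
- **Hood:** it looked fully open after the throw, and still open in a side view just before I lowered the gauge. I did not look again after that.
- **Scraper:** measured on the bench after release, about 12 mm from where it first lay.

**Disagreements:**
- **Tool height:** the fingertips are about 25 mm short of the reported tool point. My first grasp of the scraper closed above the handle without gripping it. I corrected for this using the side camera and contact forces; the rocking forces fitted the same offset.
- **Picture limit:** I reached the 12-picture limit, so the last readings are from pixel values, not from viewed pictures.

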